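# Charge the finishing machine with end plugs

## Robot

A 6-joint arm with a two-finger parallel gripper is mounted at the origin on the work surface. World frame = base frame: x ahead of the robot, y to its left, z up, the work surface at z = 0. Lengths are in m, angles in rad, forces in N, time in s.
With the tool pointing down it reaches from about 0.35 to 0.775 m from the base axis. Payload 7.3 kg.
Tool frame: the origin (TCP) lies at the very end of the fingers, on their centre line; the grasp point (between the pads) lies 19 mm behind it; z points along the fingers, y is the line along which they close (so a half turn about z gives the same grasp; the last joint's range is limited). The gripper opens to 92 mm and grips with 3 to 60 N. Pads are 19 mm wide; open, the fingers measure 130 mm over their backs; the gripper's body (75 mm by 190 mm) begins 47 mm behind the grasp point.
Start: joints at [-1.475, 0.342, 1.524, -0, 1.275, -0.146], TCP at [0.126, -0.51, 0.227] pointing down, gripper open.
Joint ranges: [-2.53, 2.53], [-0.77, 2.02], [0.04, 2.7], [-1, 4.14], [0.28, 2.66], [-3.11, 3.11]. Speed limits (rad/s): [2.57, 2.57, 3.14, 3.14, 3.14, 3.14].

## Interface

Orientations are given as [roll, pitch, yaw] about the fixed x, y, z axes, in that order (R = Rz(yaw) Ry(pitch) Rx(roll)).
In Python, from cell import telemetry, eyes, job gives the robot as it stands.
- The arm moves only by the tool apply_moves, never from a script. Its arguments are lists of equal length, an entry for each row: "delta_pos": the shift along the world's x, y, z each as a share of 0.4 m, from -1 to 1, a list of three; "dr": the turn, a rotation vector about the world's x, y, z each as a share of 0.5 rad, from -1 to 1, a list of three; "jaw": the opening, from 0 (shut) to 1 (fully open). A call has 1 to 8 rows; each row is the pose to reach, as a shift and turn from the pose commanded when the call began; what a row does not reach only later rows make up. A row lasts 1/12 s, in which the tool goes at most 41.7 mm and 7.16 degrees, less where a joint would pass 70% of its speed; a pose out of reach is approached as far as the arm can. A call with a number of a shift or a turn outside -1 to 1 is refused whole. A call with a gripper value outside its range is refused whole. The fingers move at their own pace and stop on an object; "force" is the grip in N (left out, the last holds). Time passes only in rows, so rows that repeat a pose let the fingers close. It gives the time, the measured TCP pose, the force, the opening and the grip force at its end, in the units of the state.
- telemetry.observe(): the state, without advancing time (a new reading comes with each control period).
- eyes.read_camera(name): name is "side" or "top"; returns the picture (480x640x3 uint8, red, green, blue); there is no depth.
- eyes.camera_model(name): a dict with "vertical_fov" (degrees; the focal length in pixels is half the picture's height over the tangent of half this angle, whatever the lens; pixels are square), "cx", "cy" (the principal point, pixels), "rvec" (rotation vector, rad) and "tvec" (3), from world to camera coordinates, as OpenCV has them. Camera axes: x right, y down, z forward; pixel columns grow to the right and rows downward; lengths in m; the calibration is good to about 2 mm. A picture is of the moment at which its call begins. camera_model takes no time and is no camera call.
- job.hand_in(): hands the job in; it is judged then, once.
The state is a dict: "time": time; "qpos": joint angles; "qvel": joint speeds; "joint_efforts": joint torques, N m; "tool_pos": TCP position; "tool_rot": TCP orientation; "contact_force": force on the tool from outside, world axes, zero at the start; "torque": the same for the moment, N m; "opening": finger opening in m; "grip_force": force on a finger pad.
Only numpy, scipy, OpenCV 4.12 (cv2) and the standard library are available. Lean on these libraries where they do the work, as an engineer would, in place of code of your own. Each camera call takes 0.05 s, during which the arm holds its last target. There are 200 camera calls.

## Task

First gather every white end plug that is standing loose on the bench into the scoop tote with the others, with the machine's guard still shut. Then slide the guard fully open and tip the tote over the hopper so that every plug ends up inside it, set the empty tote back upright on its rubber mat, and slide the guard fully shut. Leave the steel spring and the sleeve where they are.

Things in the scene. Friction and masses are not known exactly. Their poses are not given: they have to be found in the camera images.
- machine: blue finishing machine, fixed. Origin: under its hopper's centre at bench level; x along the guard's track towards the rear housing, z up. Hopper: open box 250 (x) by 246 (y) by 150 mm high, walls and floor 8 mm; behind it, x 125 to 355 mm, a solid housing of the same height and width. Rails along both sides at y = +-128 mm, 10 mm wide, top at z = 170 mm.
- mouth (a point): centre of the part of the hopper mouth left clear when the guard is fully open, at rim height (150 mm); that opening is 192 mm along machine x and 230 mm along y
- guard (a joint): the sliding guard, an aluminium plate 250 x 236 x 8 mm lying over the hopper mouth (top face 163 mm above the bench): 0 = fully shut, 0.200 m = fully open, slid along machine +x over the rear housing. Needs about 3 N, plus drag of 8 N per m/s; stays where it is left.
- guard_grip (a point): top centre of the guard's black upright grip plate, 208 mm above the bench; the plate is 14 mm thick (machine x), 80 mm wide (machine y), and stands 45 mm above the guard; it is 20 mm behind the guard's front edge
- mat: black rubber mat fixed on the bench, 220 (x) by 200 (y) by 3 mm; origin at the centre of its underside
- tote: grey scoop tote, 190 (x) by 174 (y) mm, about 0.35 kg. Origin: centre of its underside, z up; it pours over its open -x side. Floor 4 mm thick, flat for x -65 to 95 mm, then a 13 degree ramp up to a lip 11 mm high at x = -95 mm; side and rear walls 50 mm high. A rectangular carrying bar along y, 20 mm thick (x), 24 mm high, 166 mm clear between its end posts, is centred at x = 15, z = 118 mm.
- tote_bar (a point): centre of the tote's carrying bar
- tote_lip (a point): middle of the tote's pouring lip edge
- spring: bystander to be left alone: standing steel coil spring, 45 mm diameter, 66 mm tall; origin at its underside
- sleeve: bystander to be left alone: standing dark steel sleeve, 52 mm diameter, 55 mm tall; origin at its underside
- plug0: white plastic end plug, 62 mm tall, about 60 g: hexagonal body 40 mm tall and 44 mm across flats (51 mm across corners), then a round neck of 28 mm diameter and 22 mm tall on top. Origin: centre of the hexagonal underside; z runs along the plug towards the neck. It starts standing in the tote, behind or under the carrying bar, or is absent.
- plug1: white plastic end plug, 62 mm tall, about 60 g: hexagonal body 40 mm tall and 44 mm across flats (51 mm across corners), then a round neck of 28 mm diameter and 22 mm tall on top. Origin: centre of the hexagonal underside; z runs along the plug towards the neck. It starts standing in the tote, behind or under the carrying bar, or is absent.
- plug2: white plastic end plug, 62 mm tall, about 60 g: hexagonal body 40 mm tall and 44 mm across flats (51 mm across corners), then a round neck of 28 mm diameter and 22 mm tall on top. Origin: centre of the hexagonal underside; z runs along the plug towards the neck. It starts standing in the tote, behind or under the carrying bar, or is absent.
- plug3: white plastic end plug, 62 mm tall, about 60 g: hexagonal body 40 mm tall and 44 mm across flats (51 mm across corners), then a round neck of 28 mm diameter and 22 mm tall on top. Origin: centre of the hexagonal underside; z runs along the plug towards the neck. It starts standing on the bench, or is absent.
- plug4: white plastic end plug, 62 mm tall, about 60 g: hexagonal body 40 mm tall and 44 mm across flats (51 mm across corners), then a round neck of 28 mm diameter and 22 mm tall on top. Origin: centre of the hexagonal underside; z runs along the plug towards the neck. It starts standing on the bench, or is absent.
- plug5: white plastic end plug, 62 mm tall, about 60 g: hexagonal body 40 mm tall and 44 mm across flats (51 mm across corners), then a round neck of 28 mm diameter and 22 mm tall on top. Origin: centre of the hexagonal underside; z runs along the plug towards the neck. It starts standing on the bench, or is absent.
There are look-alikes about, which are no part of the job. What is shaped like the plug1 but blue or red is not meant.

How it is judged:
On the way, in this order (a step that is already met when the one before it is completed fails the run):
1. every loose plug lies in the tote, the guard still shut (x of plug3 in the frame of tote between -0.1 and 0.1 m and y of plug3 in the frame of tote between -0.085 and 0.085 m and z of plug3 in the frame of tote between -0.01 and 0.085 m and x of plug4 in the frame of tote between -0.1 and 0.1 m and y of plug4 in the frame of tote between -0.085 and 0.085 m and z of plug4 in the frame of tote between -0.01 and 0.085 m and x of plug5 in the frame of tote between -0.1 and 0.1 m and y of plug5 in the frame of tote between -0.085 and 0.085 m and z of plug5 in the frame of tote between -0.01 and 0.085 m and value of joint guard below 0.03 m), for 0.2 s.
2. the guard is open (value of joint guard above 0.17 m), for 0.1 s.
3. the tote is tilted over the hopper (angle between tote's own z axis and vertical above 0.35 rad and horizontal distance between tote_lip and mouth below 0.13 m and height (world z) of tote_lip above 0.08 m), for 0.02 s.
4. every plug is inside the hopper (x of plug0 in the frame of machine between -0.125 and 0.125 m and y of plug0 in the frame of machine between -0.123 and 0.123 m and z of plug0 in the frame of machine between -0.01 and 0.15 m and x of plug1 in the frame of machine between -0.125 and 0.125 m and y of plug1 in the frame of machine between -0.123 and 0.123 m and z of plug1 in the frame of machine between -0.01 and 0.15 m and x of plug2 in the frame of machine between -0.125 and 0.125 m and y of plug2 in the frame of machine between -0.123 and 0.123 m and z of plug2 in the frame of machine between -0.01 and 0.15 m and x of plug3 in the frame of machine between -0.125 and 0.125 m and y of plug3 in the frame of machine between -0.123 and 0.123 m and z of plug3 in the frame of machine between -0.01 and 0.15 m and x of plug4 in the frame of machine between -0.125 and 0.125 m and y of plug4 in the frame of machine between -0.123 and 0.123 m and z of plug4 in the frame of machine between -0.01 and 0.15 m and x of plug5 in the frame of machine between -0.125 and 0.125 m and y of plug5 in the frame of machine between -0.123 and 0.123 m and z of plug5 in the frame of machine between -0.01 and 0.15 m), for 0.2 s.
At the end, for the whole second after the job is handed in: every plug is inside the hopper and below its rim; the tote stands upright (within 0.1 rad) on the mat, its centre within 50 mm of the mat's centre, at rest; the guard is shut to within 12 mm (all of step 4 and horizontal distance between tote and mat below 0.05 m and angle between tote's own z axis and vertical below 0.1 rad and height (world z) of tote below 0.012 m and value of joint guard below 0.012 m and linear speed of tote below 0.03 m/s); the robot touches nothing.
It fails at once if the spring is moved more than 5 cm or knocked over (distance of spring from where it was at the start of the episode above 0.05 m or angle between spring's own z axis and vertical above 0.6 rad).
It fails at once if the sleeve is moved more than 5 cm or knocked over (distance of sleeve from where it was at the start of the episode above 0.05 m or angle between sleeve's own z axis and vertical above 0.6 rad).
Of plug0, plug1, plug2 only 1 to 3 are there at a start; the rules pass over those that are not, and their reading is None.
Of plug3, plug4, plug5 only 2 to 3 are there at a start; the rules pass over those that are not, and their reading is None.
At some moment in a run one of plug3, plug4, plug5, tote may be knocked a few centimetres aside while the robot is not near it.
It also fails if it takes over 210 s, if anything falls off the work surface, if the arm or the gripper's body presses on something with over 40 N, if the wrist force passes 120 N, or if a joint passes its speed limit or range.

## Working session

There is one attempt and no reset: what is moved stays moved. The work goes in short steps, Python scripts to look and compute and a tool call to move; the robot and the scene stay as the last step left them, time stands still between calls to the robot, and variables do not carry over. Pictures are saved under pics/ and viewed, at most 14 in all, crops included, and the job is handed in when it is done.

Besides the shell and the picture viewer there is one more tool, called after "Call:" as a command line: name --argument value ..., lists and objects as JSON in quotes. apply_moves: Moves the arm, as the interface text tells. Its arguments: {"type":"object","properties":{"delta_pos":{"type":"array"},"dr":{"type":"array"},"jaw":{"type":"array"},"force":{"type":"number"}},"required":["delta_pos","dr","jaw"]}

```bash
mkdir -p pics; ls
cat > h.py <<'E'
import numpy as np, cv2
from cell import telemetry, eyes, job
def cam(n):
    m=eyes.camera_model(n); f=240/np.tan(np.radians(m["vertical_fov"])/2)
    K=np.array([[f,0,m["cx"]],[0,f,m["cy"]],[0,0,1]]); R=cv2.Rodrigues(np.array(m["rvec"],float))[0]
    return K,R,np.array(m["tvec"],float).ravel(),m
def onz(n,uv,z):
    K,R,t,_=cam(n); d=R.T@np.linalg.inv(K)@[uv[0],uv[1],1]; c=-R.T@t
    return c+d*(z-c[2])/d[2]
def proj(n,p):
    K,R,t,_=cam(n); q=K@(R@np.array(p,float)+t); return q[:2]/q[2]
def tri(a,b):
    A=[];B=[]
    for n,uv in (("top",a),("side",b)):
        K,R,t,_=cam(n); d=R.T@np.linalg.inv(K)@[uv[0],uv[1],1]; d/=np.linalg.norm(d); P=np.eye(3)-np.outer(d,d)
        A.append(P);B.append(P@(-R.T@t))
    return np.linalg.solve(sum(A),sum(B))
def snap(n,name,crop=None,s=1):
    im=cv2.cvtColor(eyes.read_camera(n),cv2.COLOR_RGB2BGR); cv2.imwrite(f"pics/{name}_raw.png",im)
    if crop: x,y,w,h=crop; im=im[y:y+h,x:x+w]
    cv2.imwrite(f"pics/{name}.png",cv2.resize(im,None,fx=s,fy=s,interpolation=cv2.INTER_CUBIC))
E
python3 - <<'E'
from h import *
snap("top","t0",s=1.25);snap("side","s0",s=1.25)
for n in("top","side"):
    K,R,t,m=cam(n);print(m,-R.T@t)
print(telemetry.observe())
E
```

```text
pics
{'vertical_fov': 45.768709795670404, 'cx': 313.9171342847181, 'cy': 244.18676572638475, 'rvec': array([ 2.14544533, -2.2029277 ,  0.09579859]), 'tvec': array([-0.01426444,  0.60318727,  1.22357245])} [ 0.49010712 -0.03120196  1.27278802]
{'vertical_fov': 55.96915120432705, 'cx': 322.8930269517409, 'cy': 236.3788428088557, 'rvec': array([ 0.21362648, -2.8894631 ,  1.06031901]), 'tvec': array([0.57473805, 0.1937674 , 1.15148105])} [0.4742211  0.67557794 1.00622415]
{'time': 0.1, 'qpos': array([-1.47501536e+00,  3.42633769e-01,  1.52491552e+00, -4.32906642e-05,
        1.27540144e+00, -1.45981831e-01]), 'qvel': array([ 6.96964428e-04, -9.52749600e-05, -1.13826864e-03,  3.37942620e-03,
        2.93792742e-04,  9.57437646e-04]), 'joint_efforts': array([ 1.73767494e-03, -4.32004094e+01, -2.44695640e+01,  7.19901058e-02,
        5.26809634e-02, -3.77819094e-05]), 'tool_pos': array([ 0.12567547, -0.50936193,  0.22612655]), 'tool_rot': array([-3.14024301e+00, -1.56591714e-04,  2.41775319e-01]), 'contact_force': array([0.22628564, 0.08578608, 0.01113779]), 'torque': array([-0.01682674,  0.0301833 ,  0.00413237]), 'grip_force': 0.0, 'opening': 0.09199169484198128}
```

View pics/t0.png

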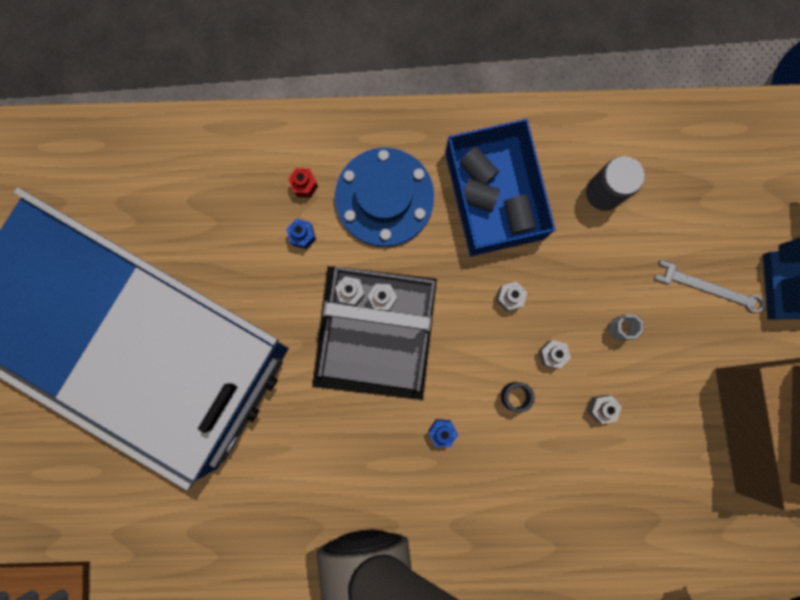

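View pics/s0.png

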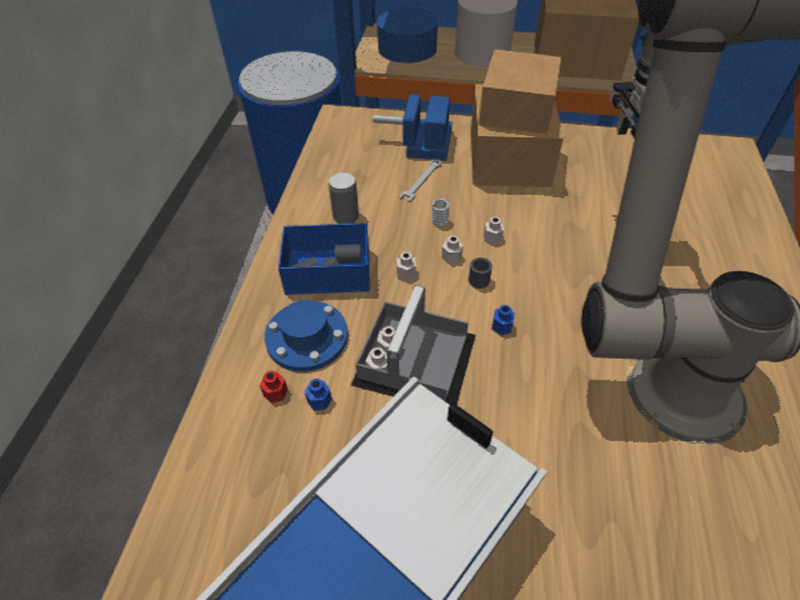

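The top view shows three loose white plugs at about (512,296), (556,354) and (606,409) in the enlarged picture. The tote is at (375,333) with two plugs behind its bar, and the machine is at left with its black grip at (217,408). I'll enlarge both views to read pixels.

Run:
```python
import cv2
a=cv2.imread("pics/t0_raw.png");b=cv2.imread("pics/s0_raw.png")
def c(im,x,y,w,h,s,n): cv2.imwrite(n,cv2.resize(im[y:y+h,x:x+w],None,fx=s,fy=s,interpolation=cv2.INTER_CUBIC))
c(a,240,200,266,160,3,"pics/t1.png")
c(b,270,165,200,160,3.75,"pics/s1.png")
c(a,0,140,240,260,2.3,"pics/t2.png")
c(b,240,290,240,190,3,"pics/s2.png")
```

```text
(no output)
```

View pics/t1.png

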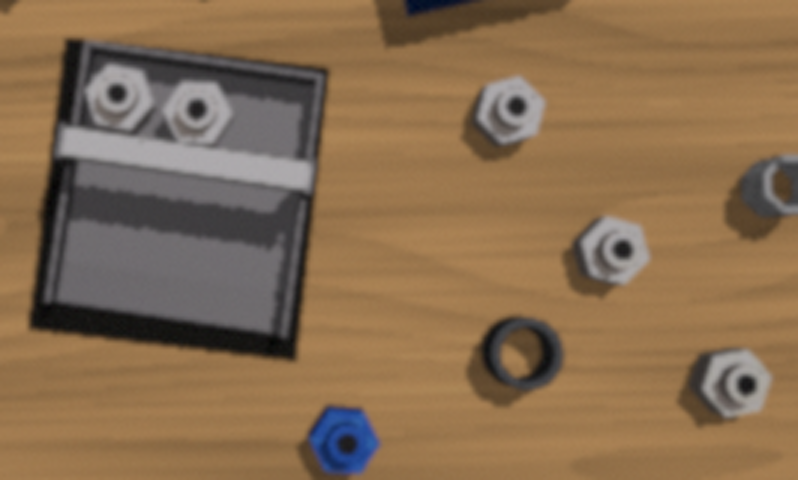

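View pics/s1.png

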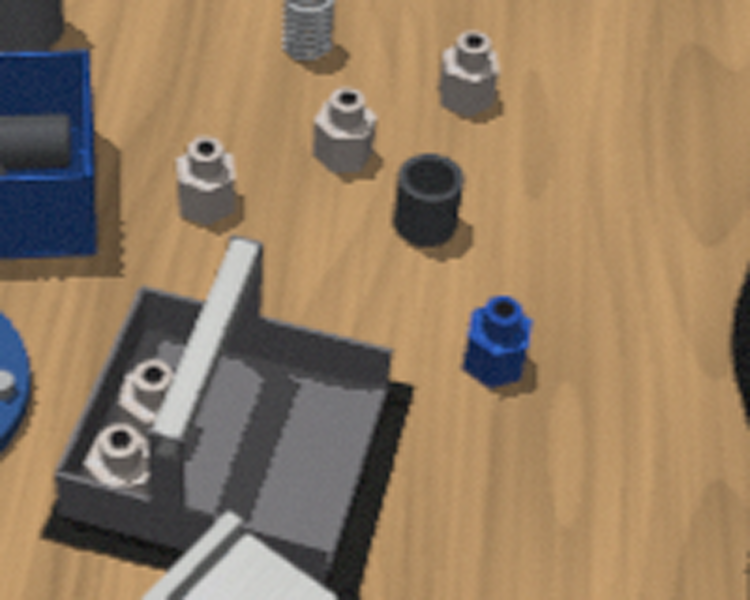

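View pics/t2.png

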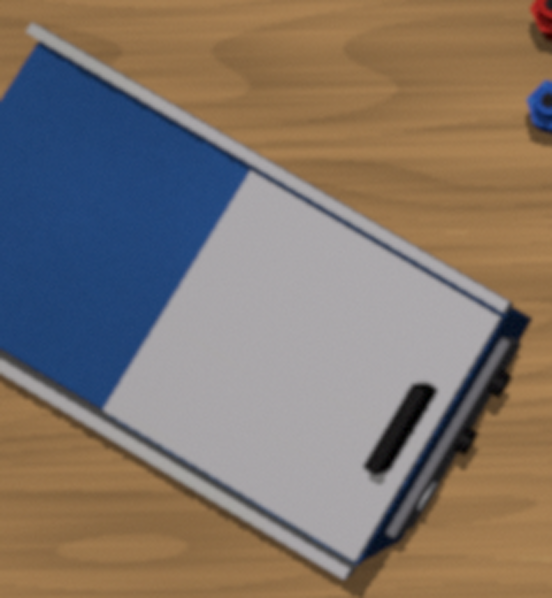

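View pics/s2.png

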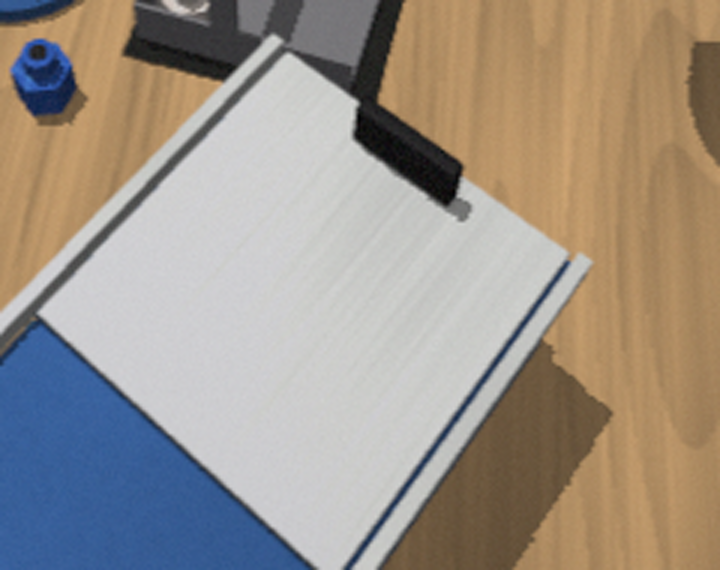

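The crops give plug neck holes at (516,106), (622,249) and (746,384) in t1, and (205,148), (347,98) and (473,41) in s1. They also show the bar ends, the guard corners and the grip. Next I'll triangulate these.

```bash
cat > meas.py <<'E'
from h import *
np.set_printoptions(precision=4,suppress=True)
t1=lambda X,Y:((X+.5)/3-.5+240,(Y+.5)/3-.5+200)
s1=lambda X,Y:((X+.5)/3.75-.5+270,(Y+.5)/3.75-.5+165)
t2=lambda X,Y:((X+.5)/2.3-.5,(Y+.5)/2.3-.5+140)
s2=lambda X,Y:((X+.5)/3-.5+240,(Y+.5)/3-.5+290)
for n,a,b in [("A",(516,106),(205,148)),("B",(622,249),(347,98)),("C",(746,384),(473,41)),("D",(117,93),(120,438)),("E",(197,108),(152,374)),("sleeve",(523,353),(430,175)),("barL",(59,140),(168,430)),("barR",(315,176),(245,243))]:
    print(n,tri(t1(*a),s1(*b)))
G={}
for n,a,b in [("fl",(505,315),(285,52)),("fr",(358,560),(568,255)),("bl",(248,170),(38,318))]:
    print(n,tri(t2(*a),s2(*b)))
for n,a in [("fl",(505,315)),("fr",(358,560)),("bl",(248,170)),("br",(105,410))]:
    G[n]=onz("top",t2(*a),.163); print(n,G[n])
print("grip ends",tri(t2(428,388),s2(362,103)),tri(t2(378,466),s2(462,170)))
c=sum(G.values())/4; ax=(G["bl"]+G["br"]-G["fl"]-G["fr"])/2; print("c",c,np.linalg.norm(ax),np.arctan2(ax[1],ax[0]))
ay=(G["bl"]+G["fl"]-G["br"]-G["fr"])/2;print(np.linalg.norm(ay),np.arctan2(-ay[0],ay[1]))
print("mat corners",[onz("top",t1(*p),.003)[:2] for p in [(66,39),(328,69),(295,358),(31,327)]])
print("spring",onz("top",(627/1.25,325/1.25),.066))
# red/blue lookalike, disc etc
for n,p in [("red",(303,176)),("blue1",(300,228)),("blue2",(445,432)),("disc",(384,190)),("tray c",(500,185))]: print(n,onz("top",(p[0]/1.25,p[1]/1.25),.06))
E
python3 meas.py
```

```text
A [ 0.6133 -0.2401  0.0609]
B [ 0.5093 -0.3106  0.0619]
C [ 0.4126 -0.3933  0.0614]
D [0.629 0.044 0.069]
E [ 0.6168 -0.0125  0.068 ]
sleeve [ 0.4382 -0.238   0.0592]
barL [0.5899 0.0792 0.1365]
barR [ 0.5631 -0.0917  0.1245]
fl [0.5313 0.1574 0.1541]
fr [0.3285 0.2832 0.155 ]
bl [0.6606 0.376  0.159 ]
fl [0.5316 0.1559 0.163 ]
fr [0.3307 0.2809 0.163 ]
bl [0.6616 0.3748 0.163 ]
br [0.4605 0.4943 0.163 ]
grip ends [0.4719 0.2143 0.1952] [0.4065 0.255  0.1975]
c [0.4961 0.3265 0.163 ] 0.2521870881083481 1.029616371094055
0.2352747643386911 -2.116950509174144
mat corners [array([0.6792, 0.0857]), array([ 0.6513, -0.1104]), array([ 0.437 , -0.0792]), array([0.4649, 0.1155])]
spring [ 0.5548 -0.4278  0.066 ]
red [0.8298 0.1196 0.06  ]
blue1 [0.7381 0.1261 0.06  ]
blue2 [ 0.3828 -0.1132  0.06  ]
disc [ 0.8011 -0.0209  0.06  ]
tray c [ 0.8045 -0.2228  0.06  ]
```

Call:
apply_moves --delta_pos '[[0.7175, 0.29, -0.19], [0.7175, 0.29, -0.19], [0.7175, 0.29, -0.19], [0.7175, 0.29, -0.19], [0.7175, 0.29, -0.19], [0.7175, 0.29, -0.19], [0.7175, 0.29, -0.19], [0.7175, 0.29, -0.19]]' --dr '[[0, 0, -0.76], [0, 0, -0.76], [0, 0, -0.76], [0, 0, -0.76], [0, 0, -0.76], [0, 0, -0.76], [0, 0, -0.76], [0, 0, -0.76]]' --jaw '[0.8, 0.8, 0.8, 0.8, 0.8, 0.8, 0.8, 0.8]' --force 15

```text
time: 0.77
tool_pos: [0.4145, -0.3922, 0.1498]
tool_rot: [-3.141, 0.001, -0.138]
contact_force: [-0.6, -1.0, -0.2]
opening: 0.0735
grip_force: 0.0
```

```bash
cat >> h.py <<'E'
import json,os
def log():
    s=telemetry.observe(); open("log.jsonl","a").write(json.dumps({k:np.asarray(s[k]).tolist() for k in("qpos","tool_pos","tool_rot")})+"\n"); return s
def find(n,uv,src,h=12,r=45):
    """template from src picture around uv, searched in a fresh picture"""
    T=cv2.imread(src); u,v=map(int,map(round,uv)); t=T[v-h:v+h+1,u-h:u+h+1]
    im=cv2.cvtColor(eyes.read_camera(n),cv2.COLOR_RGB2BGR); x0,y0=max(u-r-h,0),max(v-r-h,0)
    m=cv2.matchTemplate(im[y0:v+r+h+1,x0:u+r+h+1],t,cv2.TM_CCOEFF_NORMED); _,s,_,l=cv2.minMaxLoc(m)
    return l[0]+x0+h-u,l[1]+y0+h-v,round(s,3)
E
cat > chk.py <<'E'
from h import *
s=log(); np.set_printoptions(precision=4,suppress=True)
print(round(s["time"],2),s["qpos"],s["tool_pos"],s["tool_rot"],s["contact_force"],s["opening"],s["grip_force"])
t1=lambda X,Y:((X+.5)/3-.5+240,(Y+.5)/3-.5+200)
for k,p in dict(A=(516,106),B=(622,249),C=(746,384),bar=(187,158)).items():
    print(k,find("top",t1(*p),"pics/t0_raw.png",h=10 if k!="bar" else 45))
E
python3 chk.py
```

```text
0.77 [-0.8921  0.4943  1.5067  0.      1.1414  0.8165] [ 0.4145 -0.3922  0.1498] [-3.141   0.0006 -0.1378] [-0.5949 -1.0225 -0.2442] 0.07351504902476094 0.0
A (0, 0, 0.999)
B (0, 0, 1.0)
C (-41, -45, 0.897)
bar (0, 0, 1.0)
```

Call:
apply_moves --delta_pos '[[0, 0, -0.1], [0, 0, -0.2], [0, 0, -0.2625], [0, 0, -0.2625], [0, 0, -0.2625], [0, 0, -0.2625], [0, 0, -0.2625], [0, 0, -0.2625]]' --dr '[[0, 0, 0], [0, 0, 0], [0, 0, 0], [0, 0, 0], [0, 0, 0], [0, 0, 0], [0, 0, 0], [0, 0, 0]]' --jaw '[0.8, 0.8, 0.8, 0.8, 0.3, 0, 0, 0]'

```text
time: 1.63
tool_pos: [0.4133, -0.395, 0.0479]
tool_rot: [3.139, -0.003, -0.139]
contact_force: [-0.7, 0.4, 0.3]
opening: 0.0515
grip_force: 0.0
```

Call:
apply_moves --delta_pos '[[0, 0, 0], [0, 0, 0], [0, 0, 0.1], [0, 0, 0.2625], [0, 0, 0.2625], [0, 0, 0.2625]]' --dr '[[0, 0, 0], [0, 0, 0], [0, 0, 0], [0, 0, 0], [0, 0, 0], [0, 0, 0]]' --jaw '[0, 0, 0, 0, 0, 0]'

```text
time: 2.13
tool_pos: [0.4149, -0.3962, 0.1572]
tool_rot: [3.134, -0.008, -0.138]
contact_force: [0.1, -1.7, 0.5]
opening: 0.0113
grip_force: 0.0
```

```bash
cat > tote.py <<'E'
from h import *
from scipy.optimize import least_squares
np.set_printoptions(precision=4,suppress=True)
t1=lambda X,Y:((X+.5)/3-.5+240,(Y+.5)/3-.5+200)
# bar top ends at z .133, walls' top corners at .053
bl=(onz("top",t1(62,124),.133)+onz("top",t1(55,157),.133))/2; br=(onz("top",t1(317,160),.133)+onz("top",t1(312,192),.133))/2
print(bl,br,(bl+br)/2,np.linalg.norm(bl-br)); d=bl-br; yaw=np.arctan2(-d[0],d[1]); c=(bl+br)/2-0.015*np.array([np.cos(yaw),np.sin(yaw),0]); print("tote",c,yaw)
def T(x,y): return c[:2]+[x*np.cos(yaw)-y*np.sin(yaw), x*np.sin(yaw)+y*np.cos(yaw)]
print("rear corners top",[onz("top",t1(*p),.053)[:2] for p in [(87,42),(328,71)]], T(.095,.087),T(.095,-.087))
for y in(.055,0,-.055): print(y,T(-.045,y))
import h
mat=np.array([.558,.0032]);print("mat",mat)
for n,p in dict(D=(.629,.044),E=(.6168,-.0125)).items():
    q=np.array(p)-c[:2];print(n,q[0]*np.cos(yaw)+q[1]*np.sin(yaw),-q[0]*np.sin(yaw)+q[1]*np.cos(yaw))
E
python3 tote.py; python3 chk.py
```

```text
[0.5913 0.08   0.133 ] [ 0.5629 -0.0909  0.133 ] [ 0.5771 -0.0055  0.133 ] 0.17325449523008993
tote [ 0.5623 -0.003   0.133 ] -0.1646554398430558
rear corners top [array([0.6692, 0.066 ]), array([ 0.6435, -0.1072])] [0.6703 0.0672] [ 0.6418 -0.1044]
0.055 [0.5269 0.0586]
0 [0.5179 0.0044]
-0.055 [ 0.5089 -0.0499]
mat [0.558  0.0032]
D 0.05808371420674597 0.057307608271958285
E 0.05530977343351162 -0.00042795488097708244
2.13 [-0.8958  0.4854  1.4999 -0.      1.1448  0.8129] [ 0.4149 -0.3962  0.1572] [ 3.1336 -0.0084 -0.1378] [ 0.1143 -1.7181  0.4705] 0.01127516538814609 0.0
A (0, 0, 0.999)
B (0, 0, 1.0)
C (-41, -45, 0.896)
bar (0, 0, 0.999)
```

Run:
```python
from h import *
s1=lambda X,Y:((X+.5)/3.75-.5+270,(Y+.5)/3.75-.5+165)
print(find("side",s1(473,41),"pics/s0_raw.png",h=9,r=25), telemetry.observe()["tool_pos"])
snap("side","s3",(320,100,160,120),4)
```

```text
(0, 0, 0.967) [ 0.41215429 -0.39295938  0.14930593]
```

View pics/s3.png

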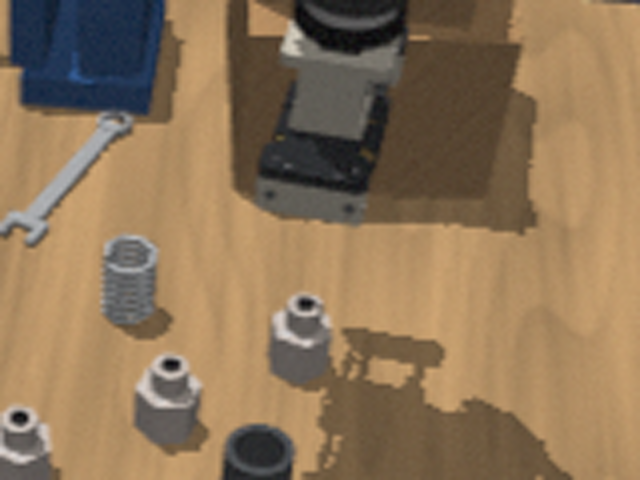

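The picture shows plug C still standing at (300,340) in the crop, with the gripper shut above it, so I'll retry with more time for the fingers.

Call:
apply_moves --delta_pos '[[0, 0, 0], [0, 0, 0], [0, 0, 0], [0, 0, 0], [0, 0, 0], [0, 0, 0], [0, 0, 0], [0, 0, 0]]' --dr '[[0, 0, 0], [0, 0, 0], [0, 0, 0], [0, 0, 0], [0, 0, 0], [0, 0, 0], [0, 0, 0], [0, 0, 0]]' --jaw '[0.55, 0.55, 0.55, 0.55, 0.55, 0.55, 0.55, 0.55]'

```text
time: 3.1
tool_pos: [0.4128, -0.3938, 0.1508]
tool_rot: [3.141, -0.0, -0.138]
contact_force: [0.3, -0.3, -0.1]
opening: 0.0479
grip_force: 0.0
```

Call:
apply_moves --delta_pos '[[0, 0, -0.1], [0, 0, -0.18], [0, 0, -0.24], [0, 0, -0.26], [0, 0, -0.26], [0, 0, -0.26], [0, 0, -0.26], [0, 0, -0.26]]' --dr '[[0, 0, 0], [0, 0, 0], [0, 0, 0], [0, 0, 0], [0, 0, 0], [0, 0, 0], [0, 0, 0], [0, 0, 0]]' --jaw '[0.55, 0.55, 0.55, 0.55, 0.55, 0.55, 0, 0]'

```text
time: 3.77
tool_pos: [0.4136, -0.3947, 0.0486]
tool_rot: [3.139, -0.003, -0.138]
contact_force: [0.5, -0.3, -0.4]
opening: 0.0415
grip_force: 0.0
```

Call:
apply_moves --delta_pos '[[0, 0, 0], [0, 0, 0], [0, 0, 0], [0, 0, 0], [0, 0, 0], [0, 0, 0], [0, 0, 0]]' --dr '[[0, 0, 0], [0, 0, 0], [0, 0, 0], [0, 0, 0], [0, 0, 0], [0, 0, 0], [0, 0, 0]]' --jaw '[0, 0, 0, 0, 0, 0, 0]'

```text
time: 4.35
tool_pos: [0.4131, -0.394, 0.0476]
tool_rot: [3.141, -0.001, -0.138]
contact_force: [0.7, 0.8, 5.0]
opening: 0.0273
grip_force: 15.0
```

Call:
apply_moves --delta_pos '[[0, 0, 0.1], [0, 0, 0.2], [0, 0, 0.26], [0.12, 0.43, 0.26], [0.12, 0.43, 0.26], [0.12, 0.43, 0.26], [0.12, 0.43, 0.26], [0.12, 0.43, 0.26]]' --dr '[[0, 0, 0], [0, 0, 0], [0, 0, 0], [0, 0, 0], [0, 0, 0], [0, 0, 0], [0, 0, 0], [0, 0, 0]]' --jaw '[0, 0, 0, 0, 0, 0, 0, 0]'

```text
time: 5.02
tool_pos: [0.4609, -0.2167, 0.1506]
tool_rot: [-3.139, 0.001, -0.135]
contact_force: [-0.3, 0.2, -0.7]
opening: 0.0273
grip_force: 15.0
```

Call:
apply_moves --delta_pos '[[0.12, 0.43, 0], [0.12, 0.43, 0], [0.12, 0.43, 0], [0.12, 0.43, 0], [0.12, 0.43, 0], [0.12, 0.43, 0], [0.12, 0.43, 0], [0.12, 0.43, 0]]' --dr '[[0, 0, 0], [0, 0, 0], [0, 0, 0], [0, 0, 0], [0, 0, 0], [0, 0, 0], [0, 0, 0], [0, 0, 0]]' --jaw '[0, 0, 0, 0, 0, 0, 0, 0]'

```text
time: 5.68
tool_pos: [0.5085, -0.051, 0.1506]
tool_rot: [3.141, 0.0, -0.139]
contact_force: [-0.0, 0.1, 0.6]
opening: 0.0275
grip_force: 15.0
```

Run:
```python
from h import *
s=log();print(s["time"],s["tool_pos"],s["opening"],s["grip_force"],s["contact_force"])
snap("side","s4",(270,165,200,160),3.5)
```

```text
5.6833 [ 0.50851661 -0.050974    0.15058842] 0.027479121148655177 14.996336102485657 [-3.75234624e-04  1.42787189e-01  5.89325910e-01]
```

View pics/s4.png

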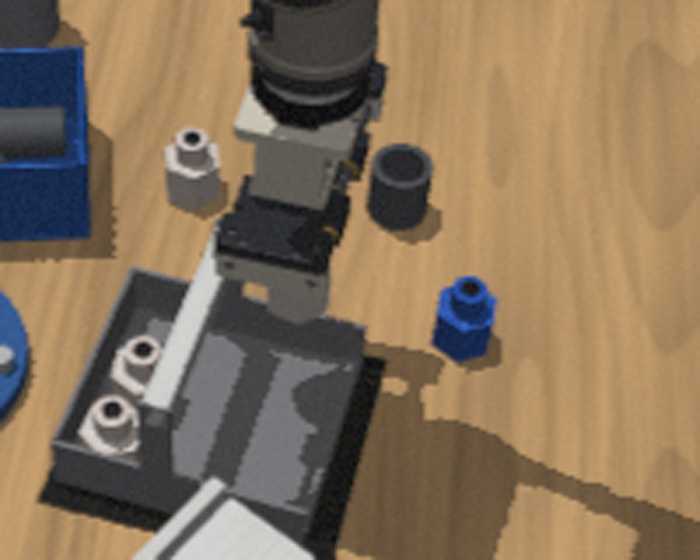

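The side picture shows the gripper over the tote's front right, just before the bar, and its body hides the plug. The grip still reads 27.5 mm at 15 N.

Call:
apply_moves --delta_pos '[[0, 0, -0.09], [0, 0, -0.16], [0, 0, -0.21], [0, 0, -0.231], [0, 0, -0.231], [0, 0, -0.231], [0, 0, -0.231]]' --dr '[[0, 0, 0], [0, 0, 0], [0, 0, 0], [0, 0, 0], [0, 0, 0], [0, 0, 0], [0, 0, 0]]' --jaw '[0, 0, 0, 0, 0, 0, 0]'

```text
time: 6.32
tool_pos: [0.5094, -0.0505, 0.0595]
tool_rot: [3.141, -0.002, -0.139]
contact_force: [0.7, -0.2, -1.3]
opening: 0.0273
grip_force: 15.0
```

Call:
apply_moves --delta_pos '[[0, 0, 0], [0, 0, 0], [0, 0, 0], [0, 0, 0.06], [0, 0, 0.14], [0, 0, 0.231], [0, 0, 0.231], [0, 0, 0.231]]' --dr '[[0, 0, 0], [0, 0, 0], [0, 0, 0], [0, 0, 0], [0, 0, 0], [0, 0, 0], [0, 0, 0], [0, 0, 0]]' --jaw '[0.42, 0.42, 0.42, 0.42, 0.42, 0.42, 0.55, 0.55]'

```text
time: 6.98
tool_pos: [0.5101, -0.0499, 0.1531]
tool_rot: [3.141, -0.006, -0.138]
contact_force: [-0.4, -0.8, -0.8]
opening: 0.0473
grip_force: 0.0
```

Run:
```python
from h import *
t1=lambda X,Y:((X+.5)/3-.5+240,(Y+.5)/3-.5+200)
s1=lambda X,Y:((X+.5)/3.75-.5+270,(Y+.5)/3.75-.5+165)
print(find("top",t1(622,249),"pics/t0_raw.png",h=9),find("top",t1(516,106),"pics/t0_raw.png",h=9)); print(telemetry.observe()["tool_pos"])
```

```text
(0, 0, 1.0) (0, 0, 0.999)
[ 0.50827332 -0.04955473  0.15040986]
```

Call:
apply_moves --delta_pos '[[0, -0.652, 0], [0, -0.652, 0], [0, -0.652, 0], [0, -0.652, 0], [0, -0.652, 0], [0, -0.652, 0], [0, -0.652, 0], [0, -0.652, 0]]' --dr '[[0, 0, 0], [0, 0, 0], [0, 0, 0], [0, 0, 0], [0, 0, 0], [0, 0, 0], [0, 0, 0], [0, 0, 0]]' --jaw '[0.55, 0.55, 0.55, 0.55, 0.55, 0.55, 0.55, 0.55]'

```text
time: 7.75
tool_pos: [0.5075, -0.3133, 0.1486]
tool_rot: [-3.141, 0.002, -0.142]
contact_force: [0.0, 0.4, 1.0]
opening: 0.0504
grip_force: 0.0
```

Run:
```python
from h import *
s1=lambda X,Y:((X+.5)/3.75-.5+270,(Y+.5)/3.75-.5+165)
print(find("side",s1(347,98),"pics/s0_raw.png",h=9)); print(log()["tool_pos"])
t1=lambda X,Y:((X+.5)/3-.5+240,(Y+.5)/3-.5+200)
print("bar",find("top",t1(187,115),"pics/t0_raw.png",h=30),find("top",t1(516,106),"pics/t0_raw.png",h=9))
```

```text
(0, 0, 0.978)
[ 0.50770112 -0.31100603  0.14878356]
bar (0, 0, 1.0) (0, 0, 1.0)
```

Call:
apply_moves --delta_pos '[[0.004, 0, -0.1], [0.004, 0, -0.18], [0.004, 0, -0.24], [0.004, 0, -0.255], [0.004, 0, -0.255], [0.004, 0, -0.255], [0.004, 0, -0.255], [0.004, 0, -0.255]]' --dr '[[0, 0, 0], [0, 0, 0], [0, 0, 0], [0, 0, 0], [0, 0, 0], [0, 0, 0], [0, 0, 0], [0, 0, 0]]' --jaw '[0.55, 0.55, 0.55, 0.55, 0.55, 0.4, 0, 0]'

```text
time: 8.57
tool_pos: [0.5114, -0.311, 0.0507]
tool_rot: [3.14, -0.003, -0.138]
contact_force: [-0.8, 0.5, 0.6]
opening: 0.0352
grip_force: 0.0
```

Call:
apply_moves --delta_pos '[[0, 0, 0], [0, 0, 0], [0, 0, 0], [0, 0, 0], [0, 0, 0], [0, 0, 0], [0, 0, 0]]' --dr '[[0, 0, 0], [0, 0, 0], [0, 0, 0], [0, 0, 0], [0, 0, 0], [0, 0, 0], [0, 0, 0]]' --jaw '[0, 0, 0, 0, 0, 0, 0]'

```text
time: 9.15
tool_pos: [0.511, -0.3112, 0.0501]
tool_rot: [3.14, -0.002, -0.138]
contact_force: [-0.7, 0.1, 6.2]
opening: 0.0273
grip_force: 15.0
```

Call:
apply_moves --delta_pos '[[0, 0, 0.1], [0, 0, 0.2], [0, 0, 0.26], [0.01, 0.395, 0.26], [0.01, 0.395, 0.26], [0.01, 0.395, 0.26], [0.01, 0.395, 0.26], [0.01, 0.395, 0.26]]' --dr '[[0, 0, 0], [0, 0, 0], [0, 0, 0], [0, 0, 0], [0, 0, 0], [0, 0, 0], [0, 0, 0], [0, 0, 0]]' --jaw '[0, 0, 0, 0, 0, 0, 0, 0]'

```text
time: 9.82
tool_pos: [0.5136, -0.1469, 0.1529]
tool_rot: [-3.139, 0.002, -0.134]
contact_force: [0.9, 0.4, -0.8]
opening: 0.0273
grip_force: 15.0
```

Call:
apply_moves --delta_pos '[[0.01, 0.395, 0], [0.01, 0.395, 0], [0.01, 0.395, 0], [0.01, 0.395, 0], [0.01, 0.395, 0], [0.01, 0.395, 0], [0.01, 0.395, 0]]' --dr '[[0, 0, 0], [0, 0, 0], [0, 0, 0], [0, 0, 0], [0, 0, 0], [0, 0, 0], [0, 0, 0]]' --jaw '[0, 0, 0, 0, 0, 0, 0]'

```text
time: 10.4
tool_pos: [0.5185, 0.0049, 0.1528]
tool_rot: [3.141, -0.0, -0.138]
contact_force: [0.5, -0.5, -0.9]
opening: 0.0274
grip_force: 15.0
```

Run:
```python
from h import *
s=log();print(s["time"],s["tool_pos"],s["opening"],s["grip_force"],s["contact_force"])
t1=lambda X,Y:((X+.5)/3-.5+240,(Y+.5)/3-.5+200)
print("tote",find("top",t1(160,60),"pics/t0_raw.png",h=14),find("top",t1(516,106),"pics/t0_raw.png",h=9))
snap("side","s5",(270,165,200,160),3.5)
```

```text
10.4 [0.51846173 0.00489571 0.15276778] 0.02738539232313919 14.998991042375565 [ 0.51824736 -0.48573803 -0.85405647]
tote (0, 0, 1.0) (0, 0, 1.0)
```

View pics/s5.png

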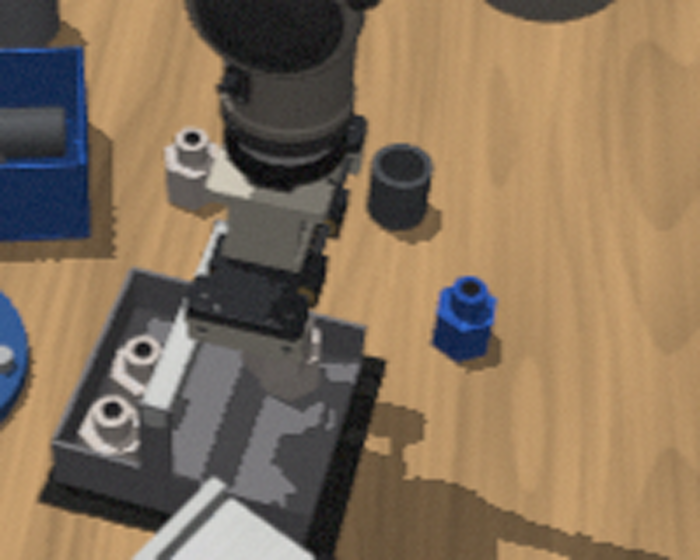

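The picture shows the gripper over the tote's middle front, with the first plug's edge visible at (315,340).

Call:
apply_moves --delta_pos '[[0, 0, -0.09], [0, 0, -0.16], [0, 0, -0.21], [0, 0, -0.232], [0, 0, -0.232], [0, 0, -0.232], [0, 0, -0.232]]' --dr '[[0, 0, 0], [0, 0, 0], [0, 0, 0], [0, 0, 0], [0, 0, 0], [0, 0, 0], [0, 0, 0]]' --jaw '[0, 0, 0, 0, 0, 0, 0]'

```text
time: 11.13
tool_pos: [0.519, 0.0049, 0.0608]
tool_rot: [3.141, -0.001, -0.139]
contact_force: [-0.1, -0.6, -0.2]
opening: 0.0274
grip_force: 15.0
```

Call:
apply_moves --delta_pos '[[0, 0, 0], [0, 0, 0], [0, 0, 0], [0, 0, 0.06], [0, 0, 0.14], [0, 0, 0.225], [0, 0, 0.225], [0, 0, 0.225]]' --dr '[[0, 0, 0], [0, 0, 0], [0, 0, 0], [0, 0, 0], [0, 0, 0], [0, 0, 0], [0, 0, 0], [0, 0, 0]]' --jaw '[0.42, 0.42, 0.42, 0.42, 0.42, 0.42, 0.55, 0.55]'

```text
time: 11.8
tool_pos: [0.5196, 0.0054, 0.1521]
tool_rot: [3.141, -0.005, -0.138]
contact_force: [-0.4, -0.7, -0.6]
opening: 0.0477
grip_force: 0.0
```

Run:
```python
from h import *
s=log();print(s["time"],s["tool_pos"],s["opening"],s["grip_force"],s["contact_force"])
t1=lambda X,Y:((X+.5)/3-.5+240,(Y+.5)/3-.5+200)
print("tote",find("top",t1(160,60),"pics/t0_raw.png",h=14),find("top",t1(516,106),"pics/t0_raw.png",h=9))
print(np.array([.6133,-.2401])-s["tool_pos"][:2])
```

```text
11.8 [0.51956028 0.0053815  0.15209911] 0.047719313611284356 0.0 [-0.43021913 -0.67440991 -0.64358713]
tote (0, 0, 1.0) (0, 0, 1.0)
[ 0.09373972 -0.2454815 ]
```

Call:
apply_moves --delta_pos '[[0, -0.1, 0.03], [0, -0.2, 0.03], [0, -0.3, 0.03], [0.1, -0.4, 0], [0.2375, -0.6125, 0], [0.2375, -0.6125, 0], [0.2375, -0.6125, 0], [0.2375, -0.6125, 0]]' --dr '[[0, 0, 0], [0, 0, 0], [0, 0, 0], [0, 0, 0], [0, 0, 0], [0, 0, 0], [0, 0, 0], [0, 0, 0]]' --jaw '[0.55, 0.55, 0.55, 0.55, 0.55, 0.55, 0.55, 0.55]'

```text
time: 12.57
tool_pos: [0.6145, -0.2448, 0.1463]
tool_rot: [3.141, 0.002, -0.142]
contact_force: [-1.9, 0.2, -1.0]
opening: 0.0503
grip_force: 0.0
```

Run:
```python
from h import *
for n in range(3):s=telemetry.observe();eyes.read_camera("top")
s=log();print(s["time"],s["tool_pos"])
s1=lambda X,Y:((X+.5)/3.75-.5+270,(Y+.5)/3.75-.5+165)
print(find("side",s1(205,148),"pics/s0_raw.png",h=9,r=25))
snap("top","t3",(230,190,200,160),3)
```

```text
12.7167 [ 0.61226422 -0.23905716  0.14759394]
(0, 0, 0.969)
```

View pics/t3.png

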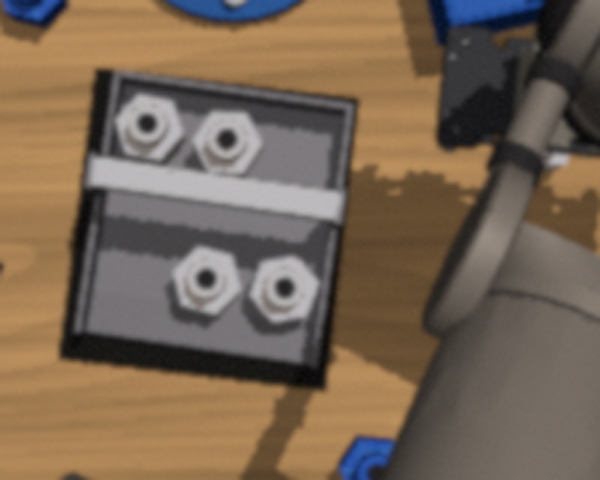

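The tote now has two plugs standing at front centre (207,280) and front right (285,290), plus the original two behind the bar. The front left is free for the last one.

Call:
apply_moves --delta_pos '[[0.002, -0.003, -0.1], [0.002, -0.003, -0.18], [0.002, -0.003, -0.23], [0.002, -0.003, -0.25], [0.002, -0.003, -0.25], [0.002, -0.003, -0.25], [0.002, -0.003, -0.25], [0.002, -0.003, -0.25]]' --dr '[[0, 0, 0], [0, 0, 0], [0, 0, 0], [0, 0, 0], [0, 0, 0], [0, 0, 0], [0, 0, 0], [0, 0, 0]]' --jaw '[0.55, 0.55, 0.55, 0.55, 0.55, 0.4, 0, 0]'

```text
time: 13.48
tool_pos: [0.6152, -0.2411, 0.0521]
tool_rot: [3.14, -0.003, -0.138]
contact_force: [-0.5, 0.6, -0.1]
opening: 0.0352
grip_force: 0.0
```

Call:
apply_moves --delta_pos '[[0, 0, 0], [0, 0, 0], [0, 0, 0], [0, 0, 0], [0, 0, 0], [0, 0, 0], [0, 0, 0]]' --dr '[[0, 0, 0], [0, 0, 0], [0, 0, 0], [0, 0, 0], [0, 0, 0], [0, 0, 0], [0, 0, 0]]' --jaw '[0, 0, 0, 0, 0, 0, 0]'

```text
time: 14.07
tool_pos: [0.615, -0.241, 0.0515]
tool_rot: [3.141, -0.002, -0.138]
contact_force: [-0.5, 1.6, 6.3]
opening: 0.0274
grip_force: 15.0
```

Call:
apply_moves --delta_pos '[[0, 0, 0.1], [0, 0, 0.2], [0, 0.1, 0.25], [0.002, 0.4325, 0.25], [0.002, 0.4325, 0.25], [0.002, 0.4325, 0.25], [0.002, 0.4325, 0.25], [0.002, 0.4325, 0.25]]' --dr '[[0, 0, 0], [0, 0, 0], [0, 0, 0], [0.043, 0.277, 0], [0.043, 0.277, 0], [0.043, 0.277, 0], [0.043, 0.277, 0], [0.043, 0.277, 0]]' --jaw '[0, 0, 0, 0, 0, 0, 0, 0]'

```text
time: 14.73
tool_pos: [0.6149, -0.064, 0.1499]
tool_rot: [-3.139, 0.141, -0.133]
contact_force: [-0.0, -0.7, -1.6]
opening: 0.0277
grip_force: 15.0
```

Call:
apply_moves --delta_pos '[[0, 0, 0], [0, 0, 0], [0, 0, 0]]' --dr '[[0, 0, 0], [0, 0, 0], [0, 0, 0]]' --jaw '[0, 0, 0]'

```text
time: 14.98
tool_pos: [0.6148, -0.0695, 0.1499]
tool_rot: [-3.14, 0.14, -0.14]
contact_force: [1.2, 0.2, -0.6]
opening: 0.0276
grip_force: 15.0
```

Run:
```python
from h import *
s=log();print(s["time"],s["tool_pos"],s["tool_rot"],s["opening"],s["grip_force"],s["contact_force"])
t1=lambda X,Y:((X+.5)/3-.5+240,(Y+.5)/3-.5+200)
print("tote",find("top",t1(110,90),"pics/t0_raw.png",h=14))
```

```text
14.9833 [ 0.61484403 -0.06952615  0.14988357] [-3.1399171   0.14008539 -0.14014269] 0.027568566291350793 14.996007531881332 [ 1.18481835  0.23053171 -0.62235709]
tote (-1, 0, 0.668)
```

Call:
apply_moves --delta_pos '[[0, 0.002, -0.07], [0, 0.002, -0.12], [0, 0.002, -0.17], [0, 0.002, -0.19], [0, 0.002, -0.205], [0, 0.002, -0.214], [0, 0.002, -0.214], [0, 0.002, -0.214]]' --dr '[[0, 0, 0], [0, 0, 0], [0, 0, 0], [0, 0, 0], [0, 0, 0], [0, 0, 0], [0, 0, 0], [0, 0, 0]]' --jaw '[0, 0, 0, 0, 0, 0, 0, 0]'

```text
time: 15.7
tool_pos: [0.6155, -0.0673, 0.0653]
tool_rot: [-3.14, 0.139, -0.138]
contact_force: [0.8, 0.0, -0.4]
opening: 0.0274
grip_force: 15.0
```

Call:
apply_moves --delta_pos '[[0, 0, 0], [0, 0, 0], [0, 0, 0], [0, 0, 0.05], [0, 0, 0.12], [0, 0, 0.24], [0, 0, 0.26], [0, 0, 0.26]]' --dr '[[0, 0, 0], [0, 0, 0], [0, 0, 0], [0, 0, 0], [0, 0, 0], [0, 0, 0], [0, 0, 0], [0, 0, 0]]' --jaw '[0.41, 0.41, 0.41, 0.41, 0.41, 0.41, 0.55, 0.55]'

```text
time: 16.37
tool_pos: [0.6173, -0.0674, 0.1738]
tool_rot: [-3.14, 0.13, -0.138]
contact_force: [1.0, -0.4, 0.8]
opening: 0.047
grip_force: 0.0
```

Call:
apply_moves --delta_pos '[[0, 0.05, 0.1], [0, 0.15, 0.2], [-0.2, 0.4, 0.279], [-0.2, 0.4, 0.279], [-0.2, 0.4, 0.279], [-0.2, 0.4, 0.279], [-0.2, 0.4, 0.279], [-0.2, 0.4, 0.279]]' --dr '[[-0.099, -0.268, -0.81], [-0.099, -0.268, -0.81], [-0.099, -0.268, -0.81], [-0.099, -0.268, -0.81], [-0.099, -0.268, -0.81], [-0.099, -0.268, -0.81], [-0.099, -0.268, -0.81], [-0.099, -0.268, -0.81]]' --jaw '[0.55, 0.55, 0.55, 0.55, 0.55, 0.55, 0.55, 0.55]'

```text
time: 17.03
tool_pos: [0.5345, 0.0938, 0.2801]
tool_rot: [-3.141, -0.003, -0.542]
contact_force: [-0.0, -0.4, 0.0]
opening: 0.0503
grip_force: 0.0
```

Call:
apply_moves --delta_pos '[[-0.235, 0.358, 0], [-0.235, 0.358, 0], [-0.235, 0.358, 0], [-0.235, 0.358, 0], [-0.235, 0.358, 0], [-0.235, 0.358, 0], [-0.235, 0.358, 0], [-0.235, 0.358, 0]]' --dr '[[0, 0, 0], [0, 0, 0], [0, 0, 0], [0, 0, 0], [0, 0, 0], [0, 0, 0], [0, 0, 0], [0, 0, 0]]' --jaw '[0.55, 0.55, 0.55, 0.55, 0.55, 0.55, 0.55, 0.55]'

```text
time: 17.7
tool_pos: [0.4421, 0.2348, 0.2793]
tool_rot: [3.141, -0.002, -0.546]
contact_force: [-0.7, 0.2, -0.5]
opening: 0.0506
grip_force: 0.0
```

Run:
```python
from h import *
for n in range(2):snap("top","t4",s=1.25)
s=log();print(s["time"],s["tool_pos"],s["tool_rot"],s["opening"],s["contact_force"],s["qpos"])
snap("side","s6",s=1.25)
```

```text
17.8 [0.44200733 0.23483539 0.27948786] [ 3.14118878e+00 -1.55084797e-03 -5.46363517e-01] 0.050388443079206834 [ 0.51531724  0.0303729  -0.66935339] [ 3.36061590e-01  2.59031090e-01  1.49432870e+00 -1.47902490e-03
  1.38755974e+00  2.45349075e+00]
```

View pics/t4.png

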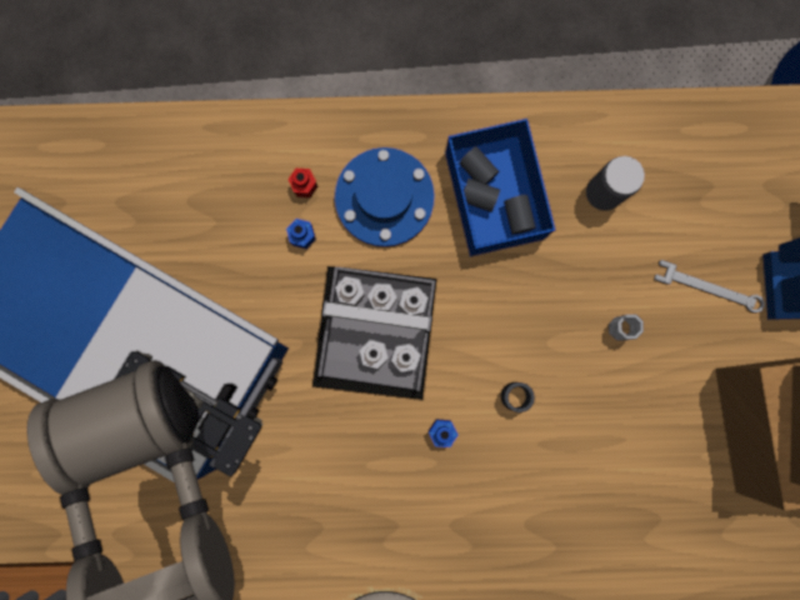

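The top view shows all five plugs standing in the tote: three behind the bar and two in front, at (373,354) and (406,358). The gripper is above the guard grip.

Call:
apply_moves --delta_pos '[[-0.001, 0.003, -0.08], [-0.001, 0.003, -0.16], [-0.001, 0.003, -0.22], [-0.001, 0.003, -0.257], [-0.001, 0.003, -0.257], [-0.001, 0.003, -0.257], [-0.001, 0.003, -0.257], [-0.001, 0.003, -0.257]]' --dr '[[0, 0, 0], [0, 0, 0], [0, 0, 0], [0, 0, 0], [0, 0, 0], [0, 0, 0], [0, 0, 0], [0, 0, 0]]' --jaw '[0.55, 0.55, 0.55, 0.55, 0.55, 0.55, 0, 0]' --force 20

```text
time: 18.52
tool_pos: [0.4416, 0.2375, 0.1786]
tool_rot: [-3.139, -0.004, -0.544]
contact_force: [1.1, -0.7, -0.3]
opening: 0.0412
grip_force: 0.0
```

Call:
apply_moves --delta_pos '[[0, 0, 0], [0, 0, 0], [0, 0, 0], [0, 0, 0], [0, 0, 0], [0, 0, 0], [0, 0, 0]]' --dr '[[0, 0, 0], [0, 0, 0], [0, 0, 0], [0, 0, 0], [0, 0, 0], [0, 0, 0], [0, 0, 0]]' --jaw '[0, 0, 0, 0, 0, 0, 0]'

```text
time: 19.1
tool_pos: [0.4407, 0.2376, 0.1775]
tool_rot: [-3.141, -0.002, -0.544]
contact_force: [-0.9, 0.6, 3.2]
opening: 0.0141
grip_force: 20.0
```

Call:
apply_moves --delta_pos '[[0.011, 0.018, 0], [0.03, 0.05, 0], [0.05, 0.083, 0], [0.07, 0.117, 0], [0.09, 0.15, 0], [0.11, 0.183, 0], [0.129, 0.214, 0], [0.129, 0.214, 0]]' --dr '[[0, 0, 0], [0, 0, 0], [0, 0, 0], [0, 0, 0], [0, 0, 0], [0, 0, 0], [0, 0, 0], [0, 0, 0]]' --jaw '[0, 0, 0, 0, 0, 0, 0, 0]'

```text
time: 19.77
tool_pos: [0.4944, 0.3249, 0.1775]
tool_rot: [-3.138, -0.004, -0.543]
contact_force: [3.3, -0.3, 4.8]
opening: 0.0138
grip_force: 20.0
```

Call:
apply_moves --delta_pos '[[0.011, 0.018, 0], [0.03, 0.05, 0], [0.05, 0.083, 0], [0.07, 0.117, 0], [0.09, 0.15, 0], [0.11, 0.183, 0], [0.128, 0.213, 0], [0.128, 0.213, 0]]' --dr '[[0, 0, 0], [0, 0, 0], [0, 0, 0], [0, 0, 0], [0, 0, 0], [0, 0, 0], [0, 0, 0], [0, 0, 0]]' --jaw '[0, 0, 0, 0, 0, 0, 0, 0]'

```text
time: 20.43
tool_pos: [0.545, 0.4072, 0.1773]
tool_rot: [3.14, -0.005, -0.544]
contact_force: [4.1, -5.0, 6.2]
opening: 0.0141
grip_force: 20.0
```

Call:
apply_moves --delta_pos '[[0, 0, 0], [0, 0, 0], [0, 0, 0]]' --dr '[[0, 0, 0], [0, 0, 0], [0, 0, 0]]' --jaw '[0, 0, 0]'

```text
time: 20.68
tool_pos: [0.545, 0.4072, 0.1773]
tool_rot: [-3.14, -0.005, -0.545]
contact_force: [5.8, -2.3, 1.0]
opening: 0.0137
grip_force: 20.0
```

Call:
apply_moves --delta_pos '[[0, 0, 0], [0, 0, 0], [0, 0, 0], [0, 0, 0], [0, 0, 0.06], [0, 0, 0.15], [0, 0, 0.26], [0, 0, 0.26]]' --dr '[[0, 0, 0], [0, 0, 0], [0, 0, 0], [0, 0, 0], [0, 0, 0], [0, 0, 0], [0, 0, 0], [0, 0, 0]]' --jaw '[0.5, 0.5, 0.5, 0.5, 0.5, 0.5, 0.5, 0.5]'

```text
time: 21.35
tool_pos: [0.5451, 0.4097, 0.2903]
tool_rot: [-3.129, -0.008, -0.543]
contact_force: [1.1, 0.1, 1.9]
opening: 0.0456
grip_force: 0.0
```

```bash
cat > kin.py <<'E'
import json,numpy as np
from scipy.optimize import least_squares
from scipy.spatial.transform import Rotation as Ro
def Rx(a):return Ro.from_euler('x',a).as_matrix()
def Ry(a):return Ro.from_euler('y',a).as_matrix()
def Rz(a):return Ro.from_euler('z',a).as_matrix()
def fk(q,p):
    h,d,L1,L2,Lt,o6,a=p
    R=Rz(q[0]); t=np.array([0,0,h])+R@[a,0,0]
    R=R@Ry(q[1]); t=t+R@[0,d,L1]
    R=R@Ry(q[2]); t=t+R@[0,0,L2]
    R=R@Rz(q[3])@Ry(q[4])@Rz(q[5]+o6); t=t+R@[0,0,Lt]
    return t,R
P0=[.15,.07,.4,.4,.25,0,0]
L=[json.loads(l) for l in open("log.jsonl")]
L.insert(0,dict(qpos=[-1.47501536,.342633769,1.52491552,0,1.27540144,-.145981831],tool_pos=[.12567547,-.50936193,.22612655],tool_rot=[-3.14024301,-.00015659,.241775319]))
def res(p):
    o=[]
    for l in L:
        t,R=fk(l["qpos"],p); Rm=Ro.from_euler('xyz',l["tool_rot"]).as_matrix(); o+=list(t-l["tool_pos"])+list(.1*(R-Rm).ravel())
    return o
best=min((least_squares(res,P0[:5]+[o,0]) for o in(0,np.pi/2,np.pi,-np.pi/2)),key=lambda s:s.cost); P=best.x
lo=np.array([-2.53,-.77,.04,-1,.28,-3.11]);hi=np.array([2.53,2.02,2.7,4.14,2.66,3.11])
def ik(pos,R,q0):
    f=lambda q:(lambda tr:np.r_[tr[0]-pos,.2*(tr[1]-R).ravel()])(fk(q,P))
    s=least_squares(f,np.clip(q0,lo+.01,hi-.01),bounds=(lo,hi)); return s.x,np.sqrt(2*s.cost)
if __name__=="__main__": np.set_printoptions(precision=4,suppress=True);print(P,best.cost,np.abs(best.fun).max())
E
python3 - <<'E'
from h import *
s=log();print(s["time"],s["tool_pos"],s["opening"],s["contact_force"])
E
python3 kin.py
python3 - <<'E'
from kin import *
np.set_printoptions(precision=3,suppress=True)
q=np.array([-.1,.5,1.4,0,1.2,0])
mx=1.024; ex=np.array([np.cos(mx),np.sin(mx)])
mouth=np.array([.496,.3265])-.021*ex
for ty in (-.5,-.2,0.1,.3,.5,.7,1.02):
  out=[]
  for th in (0,30,45,60,70):
    a=np.radians(th); d=np.array([np.cos(ty),np.sin(ty)])
    # tote frame tilted: R_tote = Rz(ty) Ry(-a): nose(-x) down
    Rt=Rz(ty)@Ry(-a)
    lip=np.r_[mouth+.02*d,.19 if th>20 else .22]
    bar=lip+Rt@[.11,0,.107]
    Rtool=Rt@Rz(np.pi/2)@Rx(np.pi)
    tcp=bar+Rt@[0,0,-.012]
    qs,e=ik(tcp,Rtool,q if th==0 else qs)
    out.append((th,round(e,4),qs.round(2).tolist()))
  print(ty);[print("  ",o) for o in out]
E
```

```text
21.35 [0.54506423 0.40969667 0.29027119] 0.0456151607297676 [1.08176299 0.14127508 1.88040798]
[ 0.1841  0.0764  0.5225  0.381   0.3365  1.5708 -0.0239] 0.0002614906072010923 0.013006242625020148
-0.5
   (0, np.float64(0.0), [0.27, 0.58, 0.91, 0.0, 1.65, 0.77])
   (30, np.float64(0.0), [0.59, 0.34, 1.38, -0.49, 1.2, 1.22])
   (45, np.float64(0.0), [0.78, 0.31, 1.55, -0.83, 1.16, 1.58])
   (60, np.float64(0.0315), [0.93, 0.35, 1.59, -1.0, 1.28, 1.8])
   (70, np.float64(0.0753), [1.01, 0.4, 1.56, -1.0, 1.39, 1.87])
-0.2
   (0, np.float64(0.0), [0.32, 0.65, 0.78, 0.0, 1.71, 0.52])
   (30, np.float64(0.0), [0.55, 0.29, 1.45, -0.41, 1.04, 0.9])
   (45, np.float64(0.0), [0.72, 0.2, 1.69, -0.81, 0.89, 1.34])
   (60, np.float64(0.0448), [0.85, 0.18, 1.78, -1.0, 0.94, 1.58])
   (70, np.float64(0.0938), [0.91, 0.18, 1.77, -1.0, 1.02, 1.62])
0.1
   (0, np.float64(0.0), [0.37, 0.7, 0.68, 0.0, 1.75, 0.27])
   (30, np.float64(0.0), [0.5, 0.25, 1.51, -0.25, 0.91, 0.51])
   (45, np.float64(0.0), [0.61, 0.11, 1.81, -0.65, 0.61, 0.94])
   (60, np.float64(0.038), [0.67, 0.02, 1.98, -1.0, 0.5, 1.3])
   
[... 664 characters left out ...]
float64(0.0), [0.33, -0.07, 2.4, 2.76, 0.44, -2.85])
0.7
   (0, np.float64(0.0), [0.48, 0.74, 0.62, 0.0, 1.78, -0.22])
   (30, np.float64(0.0), [0.38, 0.23, 1.54, 0.21, 0.88, -0.41])
   (45, np.float64(0.0), [0.28, 0.06, 1.87, 0.58, 0.55, -0.81])
   (60, np.float64(0.0), [0.15, -0.05, 2.19, 1.52, 0.47, -1.81])
   (70, np.float64(0.0), [0.04, -0.05, 2.39, 2.01, 0.69, -2.38])
1.02
   (0, np.float64(0.0), [0.54, 0.71, 0.68, 0.0, 1.76, -0.48])
   (30, np.float64(0.0), [0.32, 0.25, 1.51, 0.39, 1.0, -0.85])
   (45, np.float64(0.0), [0.14, 0.11, 1.81, 0.82, 0.84, -1.32])
   (60, np.float64(0.0), [-0.07, 0.05, 2.09, 1.31, 0.92, -1.92])
   (70, np.float64(0.0), [-0.21, 0.08, 2.25, 1.53, 1.09, -2.27])
```

Call:
apply_moves --delta_pos '[[0.02, -0.258, 0], [0.02, -0.258, 0], [0.02, -0.258, 0], [0.02, -0.258, 0], [0.02, -0.258, 0]]' --dr '[[0, 0, 0.98], [0, 0, 0.98], [0, 0, 0.98], [0, 0, 0.98], [0, 0, 0.98]]' --jaw '[0.55, 0.55, 0.55, 0.55, 0.55]'

```text
time: 21.77
tool_pos: [0.5514, 0.3038, 0.2815]
tool_rot: [-3.141, -0.002, -0.052]
contact_force: [-0.9, -0.3, 0.6]
opening: 0.0503
grip_force: 0.0
```

Call:
apply_moves --delta_pos '[[0.02, -0.258, 0], [0.02, -0.258, 0], [0.02, -0.258, 0], [0.02, -0.258, 0], [0.02, -0.258, 0]]' --dr '[[0, 0, 0.98], [0, 0, 0.98], [0, 0, 0.98], [0, 0, 0.98], [0, 0, 0.98]]' --jaw '[0.55, 0.55, 0.55, 0.55, 0.55]'

```text
time: 22.18
tool_pos: [0.5594, 0.2013, 0.2811]
tool_rot: [-3.141, -0.002, 0.436]
contact_force: [0.4, 1.0, -0.2]
opening: 0.0506
grip_force: 0.0
```

Call:
apply_moves --delta_pos '[[0.02, -0.258, 0], [0.02, -0.258, -0.075], [0.02, -0.258, -0.075], [0.02, -0.258, -0.075], [0.02, -0.258, -0.075]]' --dr '[[0, 0, 0.98], [0, 0, 0.98], [0, 0, 0.98], [0, 0, 0.98], [0, 0, 0.98]]' --jaw '[0.55, 0.55, 0.55, 0.55, 0.55]'

```text
time: 22.6
tool_pos: [0.5671, 0.0986, 0.2501]
tool_rot: [-3.139, -0.001, 0.924]
contact_force: [-0.3, 0.4, 0.8]
opening: 0.0503
grip_force: 0.0
```

Call:
apply_moves --delta_pos '[[0.02, -0.258, -0.075], [0.02, -0.258, -0.075], [0.02, -0.258, -0.075], [0.02, -0.258, -0.075], [0.02, -0.258, -0.075], [0.02, -0.258, -0.075], [0.02, -0.258, -0.075]]' --dr '[[0, 0, 0.98], [0, 0, 0.98], [0, 0, 0.98], [0, 0, 0.98], [0, 0, 0.98], [0, 0, 0.98], [0, 0, 0.98]]' --jaw '[0.55, 0.55, 0.55, 0.55, 0.55, 0.55, 0.55]'

```text
time: 23.18
tool_pos: [0.5758, -0.0028, 0.2217]
tool_rot: [3.141, -0.002, 1.411]
contact_force: [0.1, 0.2, -0.2]
opening: 0.0506
grip_force: 0.0
```

Run:
```python
from h import *
t1=lambda X,Y:((X+.5)/3-.5+240,(Y+.5)/3-.5+200)
print("tote corner L",find("top",t1(75,60),"pics/t0_raw.png",h=9),"R",find("top",t1(325,80),"pics/t0_raw.png",h=9),"side",find("side",(270+200/3.75,165+340/3.75),"pics/s0_raw.png",h=25),find("side",(290,310),"pics/s0_raw.png",h=14))
a=onz("top",(382/1.25,310/1.25),.1)
s=log();print(s["time"],s["tool_pos"],s["tool_rot"],s["opening"],s["contact_force"],s["qpos"])
snap("top","t5")
# guard check: grip projected open
mx=1.022;print(proj("top",[.496+.095*np.cos(mx),.3265+.095*np.sin(mx),.208]))
snap("top","t5c",(0,140,400,240),2)
```

```text
tote corner L (-21, -7, 0.732) R (-5, 42, 0.804) side (0, 0, 0.706) (0, 0, 0.999)
23.3833 [ 0.57546289 -0.00350125  0.22148853] [ 3.14125951e+00 -1.81231114e-03  1.41522560e+00] 0.05051690151602936 [-0.41672148  0.10525438  0.53218613] [-0.14024527  0.43854105  1.38973595  0.00186877  1.31295521  0.01484956]
[ 80.9580483  271.99234567]
```

View pics/t5c.png

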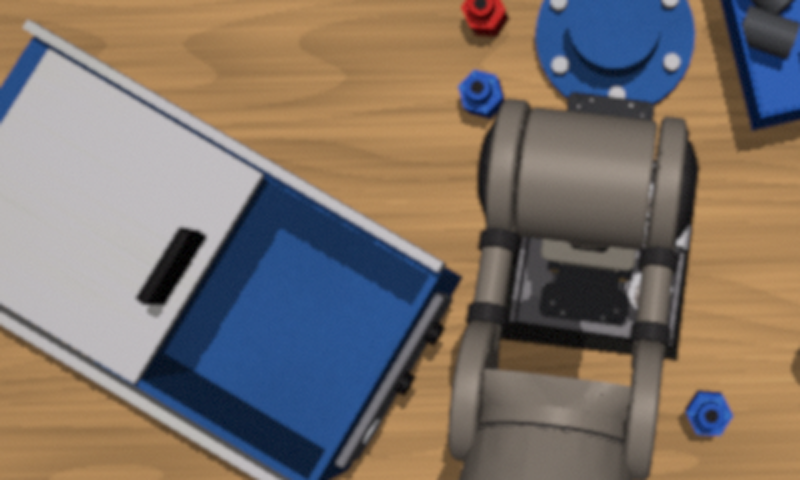

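The guard is fully open, with its grip at (170,265) in the crop, and the gripper is over the tote, which hasn't moved. Next I'll take hold of the bar.

Call:
apply_moves --delta_pos '[[0.004, -0.005, -0.09], [0.004, -0.005, -0.17], [0.004, -0.005, -0.24], [0.004, -0.005, -0.28], [0.004, -0.005, -0.3], [0.004, -0.005, -0.3], [0.004, -0.005, -0.3], [0.004, -0.005, -0.3]]' --dr '[[0, 0, 0], [0, 0, 0], [0, 0, 0], [0, 0, 0], [0, 0, 0], [0, 0, 0], [0, 0, 0], [0, 0, 0]]' --jaw '[0.55, 0.55, 0.55, 0.55, 0.55, 0.55, 0.55, 0]' --force 55

```text
time: 24.15
tool_pos: [0.578, -0.0066, 0.1027]
tool_rot: [3.139, -0.002, 1.416]
contact_force: [0.0, 0.1, 0.3]
opening: 0.047
grip_force: 0.0
```

Call:
apply_moves --delta_pos '[[0, 0, 0], [0, 0, 0], [0, 0, 0], [0, 0, 0], [0, 0, 0], [0, 0, 0], [0, 0, 0], [0, 0, 0]]' --dr '[[0, 0, 0], [0, 0, 0], [0, 0, 0], [0, 0, 0], [0, 0, 0], [0, 0, 0], [0, 0, 0], [0, 0, 0]]' --jaw '[0, 0, 0, 0, 0, 0, 0, 0]'

```text
time: 24.82
tool_pos: [0.576, -0.0064, 0.1015]
tool_rot: [-3.139, -0.002, 1.416]
contact_force: [-4.9, 1.2, 4.6]
opening: 0.0197
grip_force: 54.9
```

```bash
python3 - <<'E'
from h import *
s=log();print(s["time"],s["tool_pos"],s["tool_rot"],s["opening"],s["grip_force"],s["contact_force"])
E
python3 kin.py
```

```text
24.8167 [ 0.57602549 -0.00639726  0.1015398 ] [-3.13949979e+00 -1.78270344e-03  1.41563206e+00] 0.01969480247971484 54.94733154773712 [-4.94782855  1.19405341  4.55539614]
[ 0.1803  0.0764  0.5157  0.3802  0.3268  1.5708 -0.0206] 0.0003189587341487031 0.014310873186738071
```

Call:
apply_moves --delta_pos '[[0, 0, 0.02], [0, 0, 0.06], [0, 0, 0.11], [0, 0, 0.17], [0, 0, 0.22], [0, 0, 0.26], [0, 0, 0.29], [0, 0, 0.3]]' --dr '[[0, 0, 0], [0, 0, 0], [0, 0, 0], [0, 0, 0], [0, 0, 0], [0, 0, 0], [0, 0, 0], [0, 0, 0]]' --jaw '[0, 0, 0, 0, 0, 0, 0, 0]'

```text
time: 25.48
tool_pos: [0.5775, -0.0066, 0.2227]
tool_rot: [3.14, -0.002, 1.416]
contact_force: [0.1, 1.0, -7.8]
opening: 0.0192
grip_force: 54.9
```

Call:
apply_moves --delta_pos '[[0, 0, 0.02], [0, 0, 0.06], [0, 0, 0.11], [0, 0, 0.17], [0, 0, 0.22], [0, 0, 0.26], [0, 0, 0.28], [0, 0, 0.28]]' --dr '[[0, 0, 0], [0, 0, 0], [0, 0, 0], [0, 0, 0], [0, 0, 0], [0, 0, 0], [0, 0, 0], [0, 0, 0]]' --jaw '[0, 0, 0, 0, 0, 0, 0, 0]'

```text
time: 26.15
tool_pos: [0.5774, -0.0066, 0.3342]
tool_rot: [3.14, -0.002, 1.416]
contact_force: [0.9, 0.5, -8.4]
opening: 0.0198
grip_force: 54.9
```

Call:
apply_moves --delta_pos '[[0, 0.015, 0], [-0.001, 0.045, 0], [-0.002, 0.093, 0], [-0.003, 0.149, 0], [-0.005, 0.205, 0], [-0.006, 0.261, 0], [-0.007, 0.317, 0], [-0.0083, 0.3735, 0]]' --dr '[[0, 0, 0.031], [0, 0, 0.094], [0, 0, 0.196], [0, 0, 0.313], [0, 0, 0.431], [0, 0, 0.548], [0, 0, 0.666], [0, 0, 0.783]]' --jaw '[0, 0, 0, 0, 0, 0, 0, 0]'

```text
time: 26.82
tool_pos: [0.5727, 0.1451, 0.3315]
tool_rot: [-3.138, -0.003, 1.813]
contact_force: [-0.8, -0.4, -7.4]
opening: 0.0196
grip_force: 54.9
```

Call:
apply_moves --delta_pos '[[-0.001, 0.047, 0], [-0.002, 0.093, 0], [-0.003, 0.14, 0], [-0.004, 0.187, 0], [-0.005, 0.233, 0], [-0.006, 0.28, 0], [-0.007, 0.327, 0], [-0.0083, 0.3735, 0]]' --dr '[[0, 0, 0.098], [0, 0, 0.196], [0, 0, 0.294], [0, 0, 0.392], [0, 0, 0.489], [0, 0, 0.587], [0, 0, 0.685], [0, 0, 0.783]]' --jaw '[0, 0, 0, 0, 0, 0, 0, 0]'

```text
time: 27.48
tool_pos: [0.5691, 0.2943, 0.3312]
tool_rot: [-3.138, -0.003, 2.204]
contact_force: [-0.1, -0.7, -7.6]
opening: 0.0199
grip_force: 54.9
```

Call:
apply_moves --delta_pos '[[-0.001, 0.056, 0], [-0.002, 0.112, 0], [-0.003, 0.168, 0], [-0.005, 0.224, 0], [-0.006, 0.28, 0], [-0.007, 0.329, 0], [-0.008, 0.359, 0], [-0.0083, 0.3735, 0]]' --dr '[[0, 0, 0.117], [0, 0, 0.235], [0, 0, 0.352], [0, 0, 0.47], [0, 0, 0.587], [0, 0, 0.689], [0, 0, 0.752], [0, 0, 0.783]]' --jaw '[0, 0, 0, 0, 0, 0, 0, 0]'

```text
time: 28.15
tool_pos: [0.5652, 0.4448, 0.3302]
tool_rot: [-3.138, -0.005, 2.597]
contact_force: [0.5, 0.1, -8.0]
opening: 0.0195
grip_force: 54.9
```

Run:
```python
from h import *
for i in range(2): snap("top","t6c",(0,100,400,260),2)
s=log();print(s["time"],s["tool_pos"],s["tool_rot"],s["opening"],s["grip_force"],s["contact_force"],s["qpos"])
```

```text
28.25 [0.56590485 0.44322481 0.33090368] [-3.13850192 -0.0034529   2.5934461 ] 0.019681336304216285 54.90402638912201 [ 1.06332621 -0.36360449 -7.62004266] [ 5.57178844e-01  7.27569488e-01  5.95350135e-01  1.75374342e-03
  1.82298439e+00 -4.65042322e-01]
```

View pics/t6c.png

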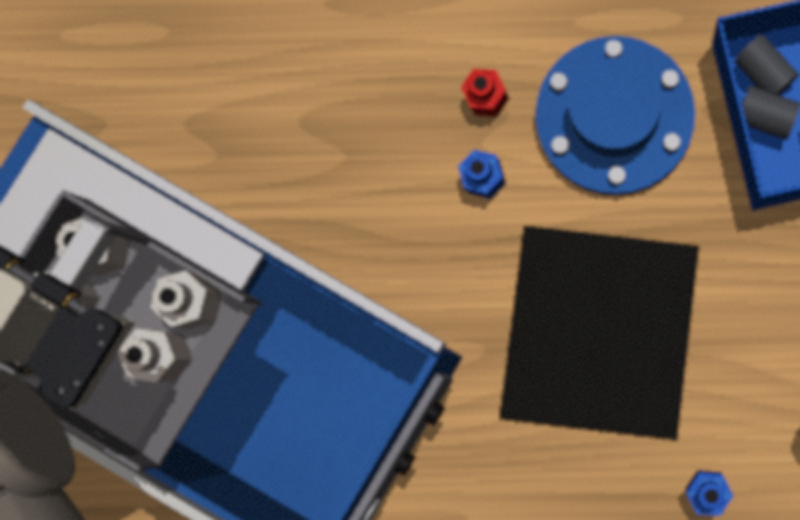

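The picture shows the tote level over the open guard, lip edge between about (260,300) and (160,465), with the front plugs standing. The mat is clear and centred near (600,332). I'll tilt in stages about the lip.

Call:
apply_moves --delta_pos '[[-0.008, -0.014, 0.01], [-0.017, -0.028, 0.021], [-0.026, -0.042, 0.032], [-0.034, -0.0565, 0.0425], [-0.044, -0.073, 0.034], [-0.055, -0.09, 0.022], [-0.066, -0.108, 0.01], [-0.076, -0.125, 0]]' --dr '[[0.112, -0.068, 0], [0.224, -0.137, 0], [0.335, -0.205, 0], [0.447, -0.273, 0], [0.558, -0.341, 0], [0.67, -0.41, 0], [0.782, -0.478, 0], [0.893, -0.546, 0]]' --jaw '[0, 0, 0, 0, 0, 0, 0, 0]'

```text
time: 28.92
tool_pos: [0.5351, 0.3894, 0.3321]
tool_rot: [2.619, -0.003, 2.59]
contact_force: [-0.3, -0.2, -8.2]
opening: 0.0197
grip_force: 54.9
```

Run:
```python
from h import *
s=log();print(s["time"],s["tool_pos"],s["tool_rot"],s["opening"],s["contact_force"],s["qpos"])
from scipy.spatial.transform import Rotation as Ro
R=Ro.from_euler('xyz',s["tool_rot"]).as_matrix()@Ro.from_euler('x',np.pi).as_matrix().T@Ro.from_euler('z',-np.pi/2).as_matrix()
print("lip",s["tool_pos"]+R@[-.11,0,-.0875],"tilt",np.degrees(np.arccos(R[2,2])))
```

```text
28.9167 [0.53505136 0.38942297 0.33212917] [ 2.61884261e+00 -2.55147788e-03  2.59025108e+00] 0.019671630373761385 [-0.32861451 -0.15546173 -8.22649343] [ 0.36335397  0.28866487  1.42595286  0.36526339  1.03052209 -0.78162129]
lip [0.50772512 0.34562341 0.20139614] tilt 29.951694927894547
```

As computed. I'll carry on tilting, slowly.

Call:
apply_moves --delta_pos '[[-0.011, -0.019, -0.004], [-0.023, -0.038, -0.008], [-0.035, -0.057, -0.012], [-0.046, -0.076, -0.015], [-0.058, -0.095, -0.016], [-0.07, -0.115, -0.017], [-0.082, -0.135, -0.017], [-0.094, -0.154, -0.0175]]' --dr '[[0.112, -0.068, 0], [0.224, -0.137, 0], [0.335, -0.205, 0], [0.447, -0.273, 0], [0.558, -0.341, 0], [0.67, -0.41, 0], [0.782, -0.478, 0], [0.893, -0.546, 0]]' --jaw '[0, 0, 0, 0, 0, 0, 0, 0]'

```text
time: 29.58
tool_pos: [0.4982, 0.3284, 0.3265]
tool_rot: [2.093, 0.001, 2.591]
contact_force: [-0.3, 0.4, -4.9]
opening: 0.0195
grip_force: 54.9
```

Call:
apply_moves --delta_pos '[[-0.007, -0.012, -0.004], [-0.015, -0.025, -0.008], [-0.023, -0.038, -0.012], [-0.031, -0.051, -0.015], [-0.031, -0.051, -0.015], [-0.031, -0.051, -0.015], [-0.031, -0.051, -0.015], [-0.031, -0.051, -0.015]]' --dr '[[0.075, -0.046, 0], [0.149, -0.091, 0], [0.224, -0.137, 0], [0.298, -0.182, 0], [0.298, -0.182, 0], [0.298, -0.182, 0], [0.298, -0.182, 0], [0.298, -0.182, 0]]' --jaw '[0, 0, 0, 0, 0, 0, 0, 0]'

```text
time: 30.25
tool_pos: [0.4868, 0.3097, 0.3209]
tool_rot: [1.921, -0.001, 2.594]
contact_force: [0.0, -0.4, -4.2]
opening: 0.0197
grip_force: 54.9
```

```bash
cat > st.py <<'E'
from h import *
s=log();print(s["time"],s["tool_pos"],s["tool_rot"],s["opening"],s["contact_force"],s["qpos"])
from scipy.spatial.transform import Rotation as Ro
R=Ro.from_euler('xyz',s["tool_rot"]).as_matrix()@Ro.from_euler('x',np.pi).as_matrix().T@Ro.from_euler('z',-np.pi/2).as_matrix()
print("lip",s["tool_pos"]+R@[-.11,0,-.0875],"tilt",np.degrees(np.arccos(R[2,2])))
E
python3 st.py; python3 kin.py
python3 -c "
from h import *
snap('side','s7');snap('top','t7')"
```

```text
30.25 [0.48684186 0.30974915 0.32089915] [ 1.92111776e+00 -6.26561373e-04  2.59385917e+00] 0.01968692322386946 [ 0.03647217 -0.41924223 -4.20943947] [-0.06602784  0.16008218  2.15986017  1.62467909  0.9857556  -2.24866659]
lip [0.50990944 0.34772584 0.18755033] tilt 69.9280643927269
[ 0.1559  0.0761  0.5398  0.3837  0.3226  1.5708 -0.0334] 0.0006996592052001342 0.015477860134084587
```

Call:
apply_moves --delta_pos '[[0, 0, 0], [0, 0, 0], [0.013, 0.022, 0.01], [0.03, 0.05, 0.022], [0.046, 0.078, 0.035], [0.062, 0.105, 0.05], [0.077, 0.13, 0.06], [0.0925, 0.156, 0.0725]]' --dr '[[0, 0, 0], [0, 0, 0], [-0.149, 0.091, 0], [-0.298, 0.182, 0], [-0.447, 0.273, 0], [-0.595, 0.364, 0], [-0.744, 0.455, 0], [-0.893, 0.546, 0]]' --jaw '[0, 0, 0, 0, 0, 0, 0, 0]'

```text
time: 31.02
tool_pos: [0.5172, 0.368, 0.345]
tool_rot: [2.385, -0.012, 2.604]
contact_force: [0.0, 0.9, -5.2]
opening: 0.0194
grip_force: 54.9
```

Call:
apply_moves --delta_pos '[[0.01, 0.017, 0.004], [0.021, 0.035, 0.01], [0.032, 0.052, 0.012], [0.042, 0.07, 0.0175], [0.053, 0.087, 0.0175], [0.064, 0.104, 0.0175], [0.075, 0.122, 0.0175], [0.085, 0.139, 0.0175]]' --dr '[[-0.112, 0.068, 0], [-0.224, 0.137, 0], [-0.335, 0.205, 0], [-0.447, 0.273, 0], [-0.558, 0.341, 0], [-0.67, 0.41, 0], [-0.782, 0.478, 0], [-0.893, 0.546, 0]]' --jaw '[0, 0, 0, 0, 0, 0, 0, 0]'

```text
time: 31.68
tool_pos: [0.5512, 0.4239, 0.352]
tool_rot: [2.908, -0.017, 2.597]
contact_force: [-0.3, 0.4, -3.9]
opening: 0.0195
grip_force: 54.9
```

Call:
apply_moves --delta_pos '[[0.007, 0.012, -0.008], [0.014, 0.024, -0.016], [0.022, 0.036, -0.025], [0.022, 0.036, -0.025], [0.022, 0.036, -0.025], [0.022, 0.036, -0.025]]' --dr '[[-0.1, 0.061, 0], [-0.2, 0.122, 0], [-0.298, 0.182, 0], [-0.298, 0.182, 0], [-0.298, 0.182, 0], [-0.298, 0.182, 0]]' --jaw '[0, 0, 0, 0, 0, 0]'

```text
time: 32.18
tool_pos: [0.5605, 0.4377, 0.3419]
tool_rot: [3.078, -0.017, 2.595]
contact_force: [0.3, 0.3, -5.2]
opening: 0.0196
grip_force: 54.9
```

```bash
python3 st.py
python3 - <<'E'
from h import *
top=cv2.cvtColor(eyes.read_camera("top"),cv2.COLOR_RGB2BGR); cv2.imwrite("pics/t8.png",top)
side=cv2.cvtColor(eyes.read_camera("side"),cv2.COLOR_RGB2BGR); cv2.imwrite("pics/s8.png",side)
a=cv2.resize(top[200:360,60:240],None,fx=2.2,fy=2.2,interpolation=cv2.INTER_CUBIC)
b=cv2.resize(side[300:460,240:420],None,fx=2.2,fy=2.2,interpolation=cv2.INTER_CUBIC)
cv2.imwrite("pics/c8.png",np.hstack([a,b]))
E
```

```text
32.1833 [0.56048958 0.43771447 0.34191926] [ 3.07759019 -0.01710805  2.59502617] 0.0195611620854392 [ 0.28852775  0.26442619 -5.1709688 ] [ 0.53505433  0.65699298  0.69875147  0.0457719   1.73717303 -0.47994726]
lip [0.50496312 0.34955238 0.24757675] tilt 3.7956455818561223
```

View pics/c8.png

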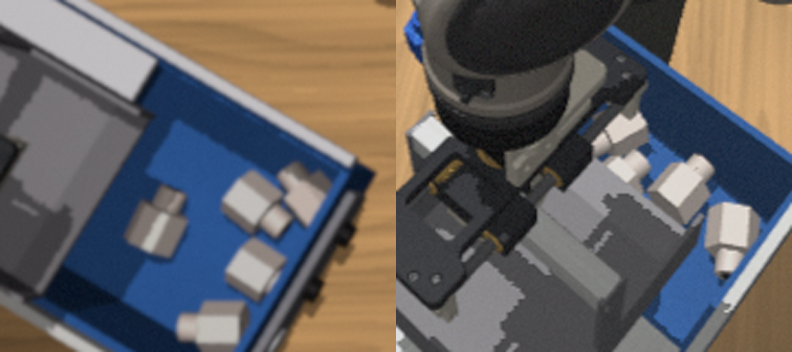

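All five plugs lie on the hopper floor, at (160,222), (255,200), (305,190), (255,268) and (210,325) in the left half. Next I'll level the tote and take it back to the mat.

Run:
```python
from h import *
from scipy.spatial.transform import Rotation as Ro
s=log(); np.set_printoptions(precision=4,suppress=True)
R=Ro.from_euler('xyz',s["tool_rot"]);W=Ro.from_euler('xyz',[np.pi,0,s["tool_rot"][2]])
print("level dr",(W*R.inv()).as_rotvec()/.5,"yaw to go",(1.416-s["tool_rot"][2])/.5,"pos",(np.array([.573,0,.1015])-s["tool_pos"])/.4)
mc=onz("top",(300,266),.003);print("mat",mc)
```

```text
level dr [-0.1282  0.0408  0.001 ] yaw to go -2.3567592973457803 pos [ 0.0313 -1.0929 -0.6047]
mat [0.5567 0.0022 0.003 ]
```

Call:
apply_moves --delta_pos '[[0, 0, 0], [0, 0, 0], [0.003, -0.1, 0], [0.006, -0.2, 0], [0.01, -0.3, 0], [0.01, -0.364, 0], [0.01, -0.364, 0]]' --dr '[[-0.128, 0.041, 0], [-0.128, 0.041, 0], [-0.128, 0.041, 0], [-0.128, 0.041, 0], [-0.128, 0.041, 0], [-0.128, 0.041, 0], [-0.128, 0.041, 0]]' --jaw '[0, 0, 0, 0, 0, 0, 0]'

```text
time: 32.87
tool_pos: [0.5653, 0.2866, 0.3442]
tool_rot: [3.141, 0.003, 2.589]
contact_force: [0.2, 1.4, -4.8]
opening: 0.0196
grip_force: 54.9
```

Call:
apply_moves --delta_pos '[[0.003, -0.08, 0], [0.006, -0.16, 0], [0.01, -0.24, 0], [0.01, -0.31, 0], [0.01, -0.364, 0], [0.01, -0.364, 0], [0.01, -0.364, 0]]' --dr '[[0, 0, -0.2], [0, 0, -0.4], [0, 0, -0.6], [0, 0, -0.786], [0, 0, -0.786], [0, 0, -0.786], [0, 0, -0.786]]' --jaw '[0, 0, 0, 0, 0, 0, 0]'

```text
time: 33.45
tool_pos: [0.5687, 0.1456, 0.3434]
tool_rot: [3.14, 0.0, 2.199]
contact_force: [-0.3, 0.6, -4.6]
opening: 0.0195
grip_force: 54.9
```

Call:
apply_moves --delta_pos '[[0.003, -0.08, 0], [0.006, -0.16, 0], [0.01, -0.24, 0], [0.01, -0.31, 0], [0.011, -0.365, 0], [0.011, -0.365, 0], [0.011, -0.365, 0]]' --dr '[[0, 0, -0.2], [0, 0, -0.4], [0, 0, -0.6], [0, 0, -0.786], [0, 0, -0.786], [0, 0, -0.786], [0, 0, -0.786]]' --jaw '[0, 0, 0, 0, 0, 0, 0]'

```text
time: 34.03
tool_pos: [0.5733, 0.0007, 0.3425]
tool_rot: [3.141, -0.001, 1.808]
contact_force: [0.9, 0.9, -5.4]
opening: 0.0195
grip_force: 54.9
```

Call:
apply_moves --delta_pos '[[0, 0, 0], [0, 0, 0], [0, 0, 0], [0, 0, 0], [0, 0, 0], [0, 0, 0], [0, 0, 0]]' --dr '[[0, 0, -0.2], [0, 0, -0.4], [0, 0, -0.6], [0, 0, -0.786], [0, 0, -0.786], [0, 0, -0.786], [0, 0, -0.786]]' --jaw '[0, 0, 0, 0, 0, 0, 0]'

```text
time: 34.62
tool_pos: [0.5732, 0.0017, 0.3423]
tool_rot: [-3.14, -0.001, 1.42]
contact_force: [-0.3, 0.5, -4.3]
opening: 0.0196
grip_force: 54.9
```

Run:
```python
from h import *
from scipy.spatial.transform import Rotation as Ro
eyes.read_camera("top");eyes.read_camera("top")
s=log(); np.set_printoptions(precision=4,suppress=True)
R=Ro.from_euler('xyz',s["tool_rot"]);W=Ro.from_euler('xyz',[np.pi,0,1.424])
print(s["tool_pos"],s["tool_rot"],s["opening"],s["contact_force"],"dr",(W*R.inv()).as_rotvec()/.5,"pos",(np.array([.572,0,.1015])-s["tool_pos"])/.4)
```

```text
[0.5732 0.0012 0.3423] [-3.1402 -0.0006  1.4179] 0.019596756331913906 [-0.4536 -0.754  -4.1577] dr [-0.0016 -0.0026  0.0123] pos [-0.0031 -0.003  -0.6019]
```

Call:
apply_moves --delta_pos '[[-0.003, -0.003, -0.06], [-0.003, -0.003, -0.14], [-0.003, -0.003, -0.22], [-0.003, -0.003, -0.3], [-0.003, -0.003, -0.37], [-0.003, -0.003, -0.43], [-0.003, -0.003, -0.48], [-0.003, -0.003, -0.5]]' --dr '[[0, 0, 0.012], [0, 0, 0.012], [0, 0, 0.012], [0, 0, 0.012], [0, 0, 0.012], [0, 0, 0.012], [0, 0, 0.012], [0, 0, 0.012]]' --jaw '[0, 0, 0, 0, 0, 0, 0, 0]'

```text
time: 35.38
tool_pos: [0.5704, -0.0003, 0.139]
tool_rot: [-3.135, -0.0, 1.422]
contact_force: [-0.1, 0.9, -4.6]
opening: 0.0195
grip_force: 54.9
```

Call:
apply_moves --delta_pos '[[0, 0, -0.03], [0, 0, -0.06], [0, 0, -0.08], [0, 0, -0.09], [0, 0, -0.097], [0, 0, -0.1], [0, 0, -0.1], [0, 0, -0.1]]' --dr '[[0, 0, 0], [0, 0, 0], [0, 0, 0], [0, 0, 0], [0, 0, 0], [0, 0, 0], [0, 0, 0], [0, 0, 0]]' --jaw '[0, 0, 0, 0, 0, 0, 0, 0]'

```text
time: 36.05
tool_pos: [0.5724, -0.0007, 0.1028]
tool_rot: [-3.141, -0.0, 1.421]
contact_force: [-0.7, -0.1, -4.0]
opening: 0.0195
grip_force: 54.9
```

Call:
apply_moves --delta_pos '[[0, 0, -0.002], [0, 0, -0.004], [0, 0, -0.004], [0, 0, -0.004]]' --dr '[[0, 0, 0], [0, 0, 0], [0, 0, 0], [0, 0, 0]]' --jaw '[0, 0, 0, 0]'

```text
time: 36.38
tool_pos: [0.5727, -0.0007, 0.1016]
tool_rot: [3.141, -0.0, 1.421]
contact_force: [0.4, 1.0, 3.4]
opening: 0.0196
grip_force: 54.9
```

Call:
apply_moves --delta_pos '[[0, 0, 0], [0, 0, 0], [0, 0, 0], [0, 0, 0], [0, 0, 0], [0, 0, 0], [0, 0, 0.05], [0, 0, 0.12]]' --dr '[[0, 0, 0], [0, 0, 0], [0, 0, 0], [0, 0, 0], [0, 0, 0], [0, 0, 0], [0, 0, 0], [0, 0, 0]]' --jaw '[0.55, 0.55, 0.55, 0.55, 0.55, 0.55, 0.55, 0.55]'

```text
time: 37.05
tool_pos: [0.5703, -0.0005, 0.1465]
tool_rot: [-3.134, -0.0, 1.421]
contact_force: [1.1, -0.5, 0.1]
opening: 0.0504
grip_force: 0.0
```

Call:
apply_moves --delta_pos '[[0, 0, 0.1], [0, 0, 0.2], [0, 0, 0.3], [0, 0, 0.33], [0, 0, 0.33]]' --dr '[[0, 0, 0], [0, 0, 0], [0, 0, 0], [0, 0, 0], [0, 0, 0]]' --jaw '[0.55, 0.55, 0.55, 0.55, 0.55]'

```text
time: 37.47
tool_pos: [0.5737, -0.0008, 0.2852]
tool_rot: [3.135, -0.0, 1.421]
contact_force: [-0.0, 0.2, -0.3]
opening: 0.0511
grip_force: 0.0
```

Run:
```python
from h import *
s=log(); np.set_printoptions(precision=4,suppress=True)
print(s["time"],s["tool_pos"],s["tool_rot"],s["opening"],s["contact_force"],s["qpos"])
g=np.array([.545,.4072,.277]);print((g-s["tool_pos"])/.4,(-.544-s["tool_rot"][2])/.5)
```

```text
37.4667 [ 0.5737 -0.0008  0.2852] [ 3.1346 -0.0004  1.4214] 0.05107140841858955 [-0.0202  0.2007 -0.2863] [-0.1351  0.3933  1.2857  0.0003  1.4556  0.0143]
[-0.0717  1.02   -0.0204] -3.930721798204554
```

Call:
apply_moves --delta_pos '[[-0.018, 0.255, 0], [-0.018, 0.255, 0], [-0.018, 0.255, 0], [-0.018, 0.255, 0], [-0.018, 0.255, 0], [-0.018, 0.255, 0]]' --dr '[[0, 0, -0.983], [0, 0, -0.983], [0, 0, -0.983], [0, 0, -0.983], [0, 0, -0.983], [0, 0, -0.983]]' --jaw '[0.55, 0.55, 0.55, 0.55, 0.55, 0.55]'

```text
time: 37.97
tool_pos: [0.5644, 0.1014, 0.2792]
tool_rot: [-3.138, 0.001, 0.933]
contact_force: [-0.0, -1.3, -0.5]
opening: 0.0504
grip_force: 0.0
```

Call:
apply_moves --delta_pos '[[-0.018, 0.255, 0], [-0.018, 0.255, 0], [-0.018, 0.255, 0], [-0.018, 0.255, 0], [-0.018, 0.255, 0], [-0.018, 0.255, 0]]' --dr '[[0, 0, -0.983], [0, 0, -0.983], [0, 0, -0.983], [0, 0, -0.983], [0, 0, -0.983], [0, 0, -0.983]]' --jaw '[0.55, 0.55, 0.55, 0.55, 0.55, 0.55]'

```text
time: 38.47
tool_pos: [0.5577, 0.2024, 0.2799]
tool_rot: [-3.14, 0.001, 0.443]
contact_force: [0.5, 0.3, -0.4]
opening: 0.0509
grip_force: 0.0
```

Call:
apply_moves --delta_pos '[[-0.018, 0.255, 0], [-0.018, 0.255, 0], [-0.018, 0.255, 0], [-0.018, 0.255, 0], [-0.018, 0.255, 0], [-0.018, 0.255, 0]]' --dr '[[0, 0, -0.983], [0, 0, -0.983], [0, 0, -0.983], [0, 0, -0.983], [0, 0, -0.983], [0, 0, -0.983]]' --jaw '[0.55, 0.55, 0.55, 0.55, 0.55, 0.55]'

```text
time: 38.97
tool_pos: [0.5509, 0.3041, 0.2802]
tool_rot: [-3.141, 0.0, -0.048]
contact_force: [-0.0, -0.4, 0.0]
opening: 0.0507
grip_force: 0.0
```

Call:
apply_moves --delta_pos '[[-0.018, 0.255, 0], [-0.018, 0.255, 0], [-0.018, 0.255, 0], [-0.018, 0.255, 0], [-0.018, 0.255, 0], [-0.018, 0.255, 0], [-0.018, 0.255, 0]]' --dr '[[0, 0, -0.983], [0, 0, -0.983], [0, 0, -0.983], [0, 0, -0.983], [0, 0, -0.983], [0, 0, -0.983], [0, 0, -0.983]]' --jaw '[0.55, 0.55, 0.55, 0.55, 0.55, 0.55, 0.55]'

```text
time: 39.55
tool_pos: [0.544, 0.4058, 0.2808]
tool_rot: [-3.14, -0.001, -0.541]
contact_force: [-0.0, 0.0, -0.2]
opening: 0.051
grip_force: 0.0
```

Run:
```python
from h import *
t1=lambda X,Y:((X+.5)/3-.5+240,(Y+.5)/3-.5+200)
f=lambda p:find("top",t1(*p),"pics/t0_raw.png",h=9,r=12)
print("tote rear corners",f((75,60)),f((325,80)),"bar ends",f((59,140)),f((315,176)))
s=log(); np.set_printoptions(precision=4,suppress=True)
print(s["time"],s["tool_pos"],s["tool_rot"],s["opening"],s["contact_force"],s["qpos"])
print((np.array([.545,.4072,.1775])-s["tool_pos"])/.4,(-.544-s["tool_rot"][2])/.5)
```

```text
tote rear corners (-1, 0, 0.72) (-1, 1, 0.827) bar ends (-2, 2, 0.895) (-2, 1, 0.877)
39.75 [0.5437 0.4065 0.2809] [-3.1395 -0.0005 -0.5439] 0.050536477323879093 [0.8971 0.2989 0.5965] [0.529  0.6177 0.927  0.0005 1.5949 2.6437]
[ 0.0033  0.0018 -0.2585] -0.00025379113953594157
```

Call:
apply_moves --delta_pos '[[0.003, 0.002, -0.08], [0.003, 0.002, -0.16], [0.003, 0.002, -0.22], [0.003, 0.002, -0.257], [0.003, 0.002, -0.257], [0.003, 0.002, -0.257], [0.003, 0.002, -0.257], [0.003, 0.002, -0.257]]' --dr '[[0, 0, 0], [0, 0, 0], [0, 0, 0], [0, 0, 0], [0, 0, 0], [0, 0, 0], [0, 0, 0], [0, 0, 0]]' --jaw '[0.55, 0.55, 0.55, 0.55, 0.55, 0.55, 0, 0]' --force 20

```text
time: 40.42
tool_pos: [0.5453, 0.4086, 0.1799]
tool_rot: [-3.137, -0.002, -0.544]
contact_force: [-0.6, 0.4, -0.1]
opening: 0.0416
grip_force: 0.0
```

Call:
apply_moves --delta_pos '[[0, 0, 0], [0, 0, 0], [0, 0, 0], [0, 0, 0], [0, 0, 0], [0, 0, 0], [0, 0, 0], [0, 0, 0]]' --dr '[[0, 0, 0], [0, 0, 0], [0, 0, 0], [0, 0, 0], [0, 0, 0], [0, 0, 0], [0, 0, 0], [0, 0, 0]]' --jaw '[0, 0, 0, 0, 0, 0, 0, 0]'

```text
time: 41.08
tool_pos: [0.5443, 0.4079, 0.1781]
tool_rot: [-3.14, -0.0, -0.545]
contact_force: [-2.3, -2.8, 4.7]
opening: 0.0135
grip_force: 20.0
```

Call:
apply_moves --delta_pos '[[-0.011, -0.018, 0], [-0.03, -0.05, 0], [-0.05, -0.083, 0], [-0.07, -0.116, 0], [-0.09, -0.149, 0], [-0.11, -0.182, 0], [-0.13, -0.214, 0], [-0.13, -0.214, 0]]' --dr '[[0, 0, 0], [0, 0, 0], [0, 0, 0], [0, 0, 0], [0, 0, 0], [0, 0, 0], [0, 0, 0], [0, 0, 0]]' --jaw '[0, 0, 0, 0, 0, 0, 0, 0]'

```text
time: 41.75
tool_pos: [0.4911, 0.3215, 0.1781]
tool_rot: [-3.141, 0.001, -0.545]
contact_force: [-4.2, -0.7, 2.2]
opening: 0.0142
grip_force: 20.0
```

Call:
apply_moves --delta_pos '[[-0.011, -0.018, 0], [-0.03, -0.05, 0], [-0.05, -0.083, 0], [-0.07, -0.116, 0], [-0.09, -0.149, 0], [-0.11, -0.182, 0], [-0.131, -0.216, 0], [-0.131, -0.216, 0]]' --dr '[[0, 0, 0], [0, 0, 0], [0, 0, 0], [0, 0, 0], [0, 0, 0], [0, 0, 0], [0, 0, 0], [0, 0, 0]]' --jaw '[0, 0, 0, 0, 0, 0, 0, 0]'

```text
time: 42.42
tool_pos: [0.4394, 0.2376, 0.178]
tool_rot: [-3.136, 0.002, -0.545]
contact_force: [-4.3, 6.2, 2.9]
opening: 0.0139
grip_force: 20.0
```

Call:
apply_moves --delta_pos '[[0, 0, 0], [0, 0, 0], [0, 0, 0]]' --dr '[[0, 0, 0], [0, 0, 0], [0, 0, 0]]' --jaw '[0, 0, 0]'

```text
time: 42.67
tool_pos: [0.4394, 0.2376, 0.178]
tool_rot: [-3.139, 0.002, -0.544]
contact_force: [-7.3, 4.1, 5.5]
opening: 0.0141
grip_force: 20.0
```

Shut. I'll release, lift clear and check.

Call:
apply_moves --delta_pos '[[0, 0, 0], [0, 0, 0], [0, 0, 0], [0, 0, 0], [0, 0, 0], [0, 0, 0.06], [0, 0, 0.15], [0, 0, 0.26]]' --dr '[[0, 0, 0], [0, 0, 0], [0, 0, 0], [0, 0, 0], [0, 0, 0], [0, 0, 0], [0, 0, 0], [0, 0, 0]]' --jaw '[0.5, 0.5, 0.5, 0.5, 0.5, 0.5, 0.5, 0.5]'

```text
time: 43.33
tool_pos: [0.4391, 0.2357, 0.279]
tool_rot: [3.14, 0.003, -0.545]
contact_force: [1.2, 0.6, -0.5]
opening: 0.0456
grip_force: 0.0
```

Call:
apply_moves --delta_pos '[[-0.1, -0.3, 0.1], [-0.1, -0.3, 0.1], [-0.1, -0.3, 0.1], [-0.1, -0.3, 0.1], [-0.1, -0.3, 0.1], [-0.1, -0.3, 0.1], [-0.1, -0.3, 0.1]]' --dr '[[0, 0, 0], [0, 0, 0], [0, 0, 0], [0, 0, 0], [0, 0, 0], [0, 0, 0], [0, 0, 0]]' --jaw '[0.5, 0.5, 0.5, 0.5, 0.5, 0.5, 0.5]'

```text
time: 43.92
tool_pos: [0.4003, 0.1169, 0.3189]
tool_rot: [-3.14, 0.001, -0.544]
contact_force: [0.2, -0.8, -0.2]
opening: 0.0458
grip_force: 0.0
```

Run:
```python
from h import *
for i in range(4): eyes.read_camera("top")
t1=lambda X,Y:((X+.5)/3-.5+240,(Y+.5)/3-.5+200)
t2=lambda X,Y:((X+.5)/2.3-.5,(Y+.5)/2.3-.5+140)
g=lambda p,h=9,r=25:find("top",p,"pics/t0_raw.png",h,r)
print("guard rear corners",g(t2(248,170)),g(t2(105,410)),"grip",g(t2(402,425)))
print("tote",g(t1(75,60)),g(t1(325,80)),g(t1(59,140)),g(t1(315,176)))
print("spring",g((501.6,260)),"sleeve",g(t1(523,353)))
s=telemetry.observe();print(s["time"],s["tool_pos"],s["contact_force"],np.abs(s["qvel"]).max())
```

```text
guard rear corners (0, 0, 0.992) (0, 0, 0.992) grip (-16, 18, 0.727)
tote (-1, 0, 0.719) (-1, 1, 0.827) (-2, 2, 0.901) (-2, 1, 0.877)
spring (0, 0, 0.999) sleeve (0, 0, 0.999)
44.5667 [0.40004045 0.11617909 0.31942686] [0.4229105  0.09822518 0.53611265] 0.002645337025550383
```

The guard's rear corners are back on their starting pixels, the tote is on the mat, and the spring and sleeve haven't moved.

```bash
python3 -c "
from cell import job
print(job.hand_in())"
```

```text
the job is handed in; nothing more can be done
None
```

The job is handed in (no verdict came back): all five plugs are in the hopper, the empty tote is upright on its mat, the guard is shut, and the spring and sleeve were left where they stood.

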